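# Free the caddy's retaining grille and sort the spices in

### The arm

A 6-joint arm with a two-finger parallel gripper is mounted at the origin on a cart in front of the work surface, level with it; the furniture and walls round the work are solid. World frame = base frame: x ahead of the robot, y to its left, z up, the work surface at z = 0. Lengths are in m, angles in degrees, forces in N, time in s.
With the tool pointing down it reaches from about 0.4 to 0.825 m from the base axis. Payload 7 kg.
Tool frame: the origin (TCP) lies on the front face of the gripper's body, between the roots of the fingers; the fingertips stand 66 mm ahead of it and the grasp point (between the pads) lies 47 mm ahead of it; z points along the fingers, y is the line along which they close (so a half turn about z gives the same grasp; the last joint's range is limited). The gripper opens to 88 mm and grips with 3 to 60 N. Pads are 19 mm wide; open, the fingers measure 130 mm over their backs; the gripper's body (78 mm by 193 mm) begins 47 mm behind the grasp point.
Start: joints at [84.861, 20.546, 0.682, 0, -70.136, -16.507], TCP at [0.249, 0.627, 0.292] pointing down, gripper open.
Joint ranges: [-176.03, 176.03], [-82.01, 121.73], [-58.28, 71.71], [-173.87, 95.51], [-174.79, -0.11], [-173.66, 173.66]. Speed limits (degrees/s): [136.94, 136.94, 172.46, 180, 180, 180].

### API

Orientations are given as [roll, pitch, yaw] about the fixed x, y, z axes, in that order (R = Rz(yaw) Ry(pitch) Rx(roll)).
In Python, from plant import ctrl gives the robot as it stands.
- The arm moves only by the tool send_rows, never from a script. Its argument "deltas" is a list of rows, each a list of 2 entries, a list of its own where there are three numbers: the shift along the tool's x, y, z each as a share of 800 mm, from -1 to 1, then the turn about the tool's z as a share of 90 degrees, from -1 to 1. A call has exactly 5 rows; each row is the pose to reach, as a shift and turn from the pose commanded when the call began, along the tool's axes at that moment; what a row does not reach only later rows make up. A row lasts 1/12 s, in which the tool goes at most 41.7 mm and 7.16 degrees, less where a joint would pass 70% of its speed; a pose out of reach is approached as far as the arm can. A call with a number of a shift or a turn outside -1 to 1 is refused whole. A call with a gripper value outside its range is refused whole. "gripper" is the opening, from 0 (shut) to 1 (fully open), set as the call begins (left out, the last holds). The fingers move at their own pace and stop on an object; the grip force is fixed at half the most. Time passes only in rows, so rows that repeat a pose let the fingers close, or fill a call up. It gives the time, the measured TCP pose, the force, the opening and the grip force at its end, in the units of the state.
- ctrl.get_obs(): the state, without advancing time (a new reading comes with each control period).
- ctrl.snapshot(name): name is "scene" or "top" or "wrist"; returns a dict with "color" (420x560x3 uint8, red, green, blue), "vertical_fov" (degrees; the focal length in pixels is half the picture's height over the tangent of half this angle, whatever the lens; pixels are square), "cx", "cy" (the principal point, pixels), "k1" (the pictures are not rectified: a ray, as slopes to the right and down, at radius r is drawn at 1 + k1 r^2 times it, then the intrinsics apply), "rvec" (rotation vector, rad) and "tvec" (3), from world to camera coordinates, as OpenCV has them. Camera axes: x right, y down, z forward; pixel columns grow to the right and rows downward; lengths in m; the calibration is good to about 2 mm. A picture is of the moment at which its call begins. There is no depth.
- ctrl.close_job(): hands the job in; it is judged then, once.
Trained networks look in a picture, given as the dict that the camera call returned (one of the last four; its "shot" number tells which), for a name from the list of things; names that differ only in an ending like _2 or _b are one class to them, and where a whole thing is asked for, a point or a joint stands for the part that bears it (a point fixed in the world has none). Each returns a list of dicts, best first, with "conf" (0 to 1); they miss things now and then, are a little off and sometimes report something else, mostly with a low value. They report only what shows in the picture. A call takes as long as a camera call. They do not tell look-alikes from the thing itself.
- ctrl.boxes_of(picture, thing): "xy" ([column, row] as shares, 0 to 1, of the picture: columns of its width, rows of its height, amid what is visible of it).
- ctrl.cut_out(picture, thing): "pixels" (420x560 bool, what is visible of it) and "xy" ([column, row] as shares, 0 to 1, of the picture: columns of its width, rows of its height, amid what is visible of it).
The state is a dict: "clock": time; "joint_pos": joint angles; "qvel": joint speeds; "tau": joint torques, N m; "tool_pos": TCP position; "orientation": TCP orientation; "force": force on the tool from outside, world axes, zero at the start; "moment": the same for the moment, N m; "opening": finger opening in m; "gripper_force": force on a finger pad.
Only numpy, scipy, OpenCV 4.12 (cv2) and the standard library are available. Lean on these libraries where they do the work, as an engineer would, in place of code of your own. Each camera call takes 0.05 s, during which the arm holds its last target. There are 200 camera calls.

### The job

With the forked key, not with the fingers, push the caddy's spring bar back by its collar until that end of the retaining grille springs up, and hang the fork back on its rest. Lift the grille off and lay it flat on the worktop, handle up. Then stand the loose spice jars and spice tins upright in the caddy, the slim jars in the bay that already holds a slim jar, the tins in the bay that already holds a tin, and leave those two upright in their bays.

Things in the scene. Friction and masses are not known exactly. Their poses are not given: they have to be found in the camera images.
- caddy: Wooden caddy, fixed. Origin: centre of its underside, on the worktop; z up. Walls 42 mm high; a divider along its y at x = 0 parts a front (-x) and a back (+x) bay. At the -y end a post (to y = -128 mm, 138 mm high) holds the grille's end in a notch open at the top; at the +y end a tower with the ejector (92 mm high) and the spring bar's housing (y = 185 to 211 mm, 36 mm wide, 156 mm high).
- bay_front (a point): Middle of the floor of the caddy's front bay, 6 mm above the worktop; the bay is 93 mm wide (caddy x) and 200 mm long (caddy y). Its walls stand 36 mm above this floor.
- bay_back (a point): Middle of the floor of the caddy's back bay, of the same size.
- neck (a point): Fixed point on the spring bar's axis, mid-gap where the fork goes in from above, 135 mm above the worktop; axes as the caddy's. The bar here is a pin 8 mm across along y. The gap runs from the grille's lug (12 mm to the -y side) to the near face of the bar's collar (12 mm to the +y side; a disc 30 mm across, 6 mm thick). Below it is free to 24 mm above the worktop.
- spring_bar (a joint): Travel of the spring bar in m: 0 at rest (its tip through the grille's lug), up to 0.020 pushed fully back along the caddy's +y into the housing. The spring takes 3 N at the start, 6 N at full travel; the tip leaves the lug after about 13 mm. It springs back when let go.
- ejector (a joint): Travel of the spring ejector under the bar end of the grille in m: 0 to 0.004 while the grille is pinned, 0.026 when that end has sprung up free, and after.
- grille_handle (a point): Centre of the handle of the retaining grille: loose metal frame, 0.2 kg, 253 mm long (y, lug at +y), 112 mm wide (x), bars 8 mm thick. Handle: wooden bar 18 mm wide (x), 84 mm long (y), 16 mm high, its centre 44 mm above the grille's underside, 28 mm of free air under it. On the caddy its axes are the caddy's, z up. Freed, it tilts about 6 degrees, bar end high, and lifts straight up.
- fork_grip (a point): Centre of the wooden grip of the forked key (0.12 kg): 28 mm (x) by 18 mm (y), 54 mm high; grip it across the 18 mm. z up. Below this point: top of a shoulder plate (64 x 32 x 6 mm) at 32 mm, end of the yoke at 58 mm, tips of the two prongs at 98 mm. Prongs 8 x 8 mm, 18 mm clear between them along x. To press, fork x is square to the bar and the bar lies about 76 mm below this point.
- fork_seat (a point): Middle of the underside of the fork's shoulder plate, 38 mm below the grip's centre; it lies on the rest's top when the fork hangs on its rest.
- rest_top (a point): Middle of the top of the fork's rest, 75 mm above the worktop, fixed. Two upright cheeks (10 mm thick, inner faces 44 mm apart along x, 50 mm deep along y) on a foot 90 x 64 mm; the fork hangs between them by its shoulder plate, its x along the rest's x (either way round). Lips 6 mm high, 40 mm apart along y, keep the plate in place.
- jar_in_mid (a point): slim glass spice jar with a dark cap that stands in one of the caddy's bays from the start, a plain upright cylinder 41 mm across and 105 mm high. The point is its centre, 52.5 mm above its underside; its z axis is up
- tin_in_mid (a point): printed round spice tin with a press-on lid that stands in the caddy's other bay from the start, a plain upright cylinder 61 mm across and 81 mm high. The point is its centre, 40.5 mm above its underside; its z axis is up
- jar_1_mid (a point): slim glass spice jar with a dark cap, on the worktop (may be absent), a plain upright cylinder 41 mm across and 105 mm high. The point is its centre, 52.5 mm above its underside; its z axis is up
- jar_2_mid (a point): slim glass spice jar with a dark cap, on the worktop (may be absent), a plain upright cylinder 41 mm across and 105 mm high. The point is its centre, 52.5 mm above its underside; its z axis is up
- tin_1_mid (a point): printed round spice tin with a press-on lid, on the worktop (may be absent), a plain upright cylinder 55 mm across and 72 mm high. The point is its centre, 36 mm above its underside; its z axis is up
- tin_2_mid (a point): printed round spice tin with a press-on lid, on the worktop (may be absent), a plain upright cylinder 55 mm across and 72 mm high. The point is its centre, 36 mm above its underside; its z axis is up
Mind the look-alikes: they are no part of the job. Leave any blue look-alike of the part that bears tin_1_mid alone.

How it is judged (in metres and radians):
On the way, in this order (a step that is already met when the one before it is completed fails the run):
1. the fork has pushed the spring bar back and that end of the grille has sprung up (value of joint spring_bar above 0.009 m and contact force between fork and spring_bar above 1 N and value of joint ejector above 0.016 m), for 0.1 s.
2. the grille lies flat on the worktop (height (world z) of grille_handle below 0.054 m and angle between grille_handle's own z axis and vertical below 0.1 rad), for 0.2 s.
At the end, for the whole second after the job is handed in: Grille flat on the worktop, handle up (0.1 rad); fork upright on its rest, seat within 14 mm of the rest's top; every jar present upright (0.15 rad) on the floor of the bay with the first jar, every tin in the bay with the first tin; all at rest (all of step 2 and linear speed of each of grille, jar_in, jar_1, jar_2, tin_in, tin_1, tin_2 below 0.03 m/s and distance between fork_seat and rest_top below 0.014 m and angle between fork_seat's own z axis and vertical below 0.12 rad and (x of each of jar_in_mid, jar_1_mid, jar_2_mid in the frame of caddy above 0.015 m or x of each of jar_in_mid, jar_1_mid, jar_2_mid in the frame of caddy below -0.015 m) and (x of each of tin_in_mid, tin_1_mid, tin_2_mid in the frame of caddy above 0.015 m or x of each of tin_in_mid, tin_1_mid, tin_2_mid in the frame of caddy below -0.015 m) and ((x of jar_in_mid in the frame of caddy above 0.015 m and x of tin_in_mid in the frame of caddy below -0.015 m) or (x of jar_in_mid in the frame of caddy below -0.015 m and x of tin_in_mid in the frame of caddy above 0.015 m)) and x of jar_in_mid in the frame of caddy between -0.09 and 0.09 m and y of jar_in_mid in the frame of caddy between -0.09 and 0.09 m and height (world z) of each of jar_in_mid, jar_1_mid, jar_2_mid below 0.0665 m and angle between each of jar_in_mid, jar_1_mid, jar_2_mid, tin_in_mid, tin_1_mid, tin_2_mid's own z axis and vertical below 0.15 rad and x of jar_1_mid in the frame of caddy between -0.09 and 0.09 m and y of jar_1_mid in the frame of caddy between -0.09 and 0.09 m and x of jar_2_mid in the frame of caddy between -0.09 and 0.09 m and y of jar_2_mid in the frame of caddy between -0.09 and 0.09 m and x of tin_in_mid in the frame of caddy between -0.09 and 0.09 m and y of tin_in_mid in the frame of caddy between -0.09 and 0.09 m and height (world z) of tin_in_mid below 0.0545 m and x of tin_1_mid in the frame of caddy between -0.09 and 0.09 m and y of tin_1_mid in the frame of caddy between -0.09 and 0.09 m and height (world z) of each of tin_1_mid, tin_2_mid below 0.05 m and x of tin_2_mid in the frame of caddy between -0.09 and 0.09 m and y of tin_2_mid in the frame of caddy between -0.09 and 0.09 m); the robot touches nothing.
It fails at once if the bar is pushed by the gripper's fingers instead of the fork (contact force between the fingers and spring_bar above 2 N).
It fails at once if the jar or the tin that stood in the caddy is knocked over (angle between any of jar_in_mid, tin_in_mid's own z axis and vertical above 0.6 rad).
Of jar_1, jar_2, tin_1, tin_2 only 3 to 4 are there at a start; the rules pass over those that are not, and their reading is None.
At some moment in a run one of tin_1, tin_2 may be knocked a few centimetres aside while the robot is not near it.
It also fails if it takes over 210 s, if anything falls off the work surface, if the arm or the gripper's body presses on something with over 40 N, if the wrist force passes 120 N, or if a joint passes its speed limit or range.

## Working session

There is one attempt and no reset: what is moved stays moved. The work goes in short steps, Python scripts to look and compute and a tool call to move; the robot and the scene stay as the last step left them, time stands still between calls to the robot, and variables do not carry over. Pictures are saved under pics/ and viewed, at most 14 in all, crops included, and the job is handed in when it is done.

Besides the shell and the picture viewer there is one more tool, called by a JSON object that holds its "name" and its "arguments". send_rows: Moves the arm, as the interface text tells. Shift numbers are shares of 800 mm and turn numbers shares of 90 degrees, none past 1 either way. Its arguments: {"type":"object","properties":{"deltas":{"type":"array","items":{"type":"array"}},"gripper":{"type":"number"}},"required":["deltas"]}

```bash
ls; mkdir -p pics; cat > h.py <<'E'
import numpy as np, cv2
from plant import ctrl
from scipy.spatial.transform import Rotation as R
def K(s):
    f=210/np.tan(np.radians(s["vertical_fov"])/2); return f
def ray(s,px):
    f=K(s); d=np.array([(px[0]-s["cx"])/f,(px[1]-s["cy"])/f]); u=d.copy()
    for _ in range(30): u=d/(1+s["k1"]*(u@u))
    Rm=cv2.Rodrigues(np.array(s["rvec"],float))[0]; t=np.array(s["tvec"],float).ravel()
    return -Rm.T@t, Rm.T@np.array([u[0],u[1],1.])
def at_z(s,px,z):
    o,d=ray(s,px); return o+d*(z-o[2])/d[2]
def proj(s,P):
    Rm=cv2.Rodrigues(np.array(s["rvec"],float))[0]; c=Rm@np.array(P,float)+np.array(s["tvec"],float).ravel()
    u=c[:2]/c[2]; u=u*(1+s["k1"]*(u@u)); return u*K(s)+[s["cx"],s["cy"]]
def tri(obs):
    A=np.zeros((3,3));b=np.zeros(3)
    for s,px in obs:
        o,d=ray(s,px); d/=np.linalg.norm(d); M=np.eye(3)-np.outer(d,d); A+=M;b+=M@o
    return np.linalg.solve(A,b)
def save(s,n): cv2.imwrite(f"pics/{n}.png",s["color"][...,::-1])
E
python3 - <<'E'
from h import *
S={n:ctrl.snapshot(n) for n in("scene","top","wrist")}
for n,s in S.items():
    save(s,n+"0"); print(n,s["vertical_fov"],s["cx"],s["cy"],s["k1"],ray(s,(280,210))[0].round(3))
for n in("scene","top"):
  s=S[n]
  for th in("caddy","grille_handle","fork_grip","rest_top","jar_1_mid","tin_1_mid","jar_in_mid","tin_in_mid","spring_bar","neck"):
    try: print(n,th,[(np.round(np.array(b["xy"])*[560,420],1).tolist(),round(b["conf"],2)) for b in ctrl.boxes_of(s,th)])
    except Exception as e: print(th,e)
print(ctrl.get_obs())
E
```

```text
pics
scene 46.486761291669836 279.84563393324294 217.16735736236825 -0.03345349487763353 [-0.361 -0.738  0.977]
top 56.548636218055705 276.6260695522514 208.4865612321217 -0.00547641950492558 [0.4   0.059 1.038]
wrist 71.40280966261628 281.4949651274377 210.02241033907197 -0.041153954287819296 [0.313 0.601 0.384]
scene caddy [([284.5, 265.4], 0.78), ([211.4, 221.9], 0.45)]
scene grille_handle [([293.7, 238.1], 0.81)]
scene fork_grip [([208.9, 221.6], 0.7), ([322.5, 265.3], 0.26)]
scene rest_top [([215.2, 237.2], 0.67)]
scene jar_1_mid [([210.6, 220.6], 0.4), ([283.5, 267.0], 0.19)]
scene tin_1_mid [([373.6, 270.2], 0.89), ([371.4, 298.9], 0.71)]
scene jar_in_mid [([301.7, 273.6], 0.79)]
scene tin_in_mid [([320.6, 261.4], 0.63)]
scene spring_bar [([282.2, 263.5], 0.28)]
scene neck [([280.6, 266.7], 0.83)]
top caddy [([310.3, 219.6], 0.64)]
top grille_handle [([320.0, 211.2], 0.8)]
top fork_grip [([199.9, 245.4], 0.56)]
top rest_top [([215.4, 250.0], 0.86), ([310.0, 220.7], 0.42)]
top jar_1_mid [([191.0, 200.3], 0.78)]
top tin_1_mid [([417.3, 205.1], 0.71), ([393.0, 167.5], 0.61)]
top 
[... 194 characters left out ...]
), ([191.1, 201.1], 0.31)]
{'clock': 1.15, 'joint_pos': array([ 8.48608895e+01,  2.05477135e+01,  6.81731465e-01,  8.41247826e-04,
       -7.01360304e+01, -1.65062452e+01]), 'qvel': array([ 0.12931351, -0.01896324,  0.07653504,  0.12658399, -0.05661085,
       -0.05778344]), 'tau': array([ 9.72353359e-05, -5.82392228e+01,  2.93300629e+01,  7.00279489e+00,
        1.24444475e-02, -2.44172827e-05]), 'tool_pos': array([0.24900168, 0.62737294, 0.29214688]), 'orientation': array([ 1.79998295e+02, -1.33032954e-03, -2.16450698e+01]), 'force': array([-0.11412467,  0.54065788, -0.00131165]), 'moment': array([-0.0056457 , -0.01764907,  0.00725657]), 'gripper_force': 0.0, 'opening': 0.0876887728854176}
```

View pics/top0.png

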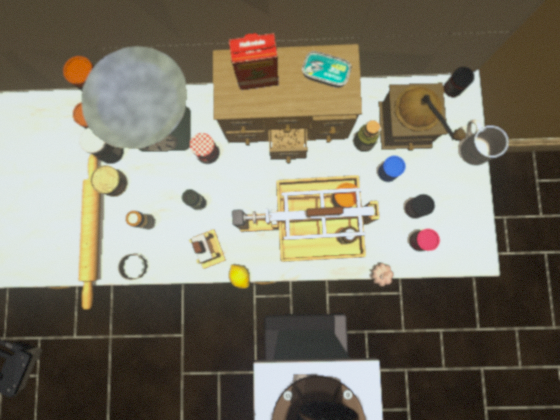

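View pics/scene0.png

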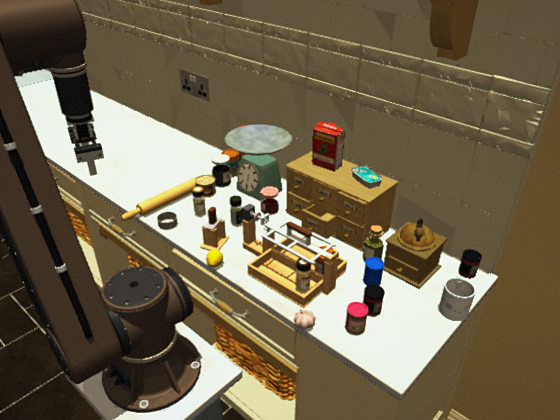

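```bash
python3 - <<'E'
from h import *
s=ctrl.snapshot("top"); c=ctrl.snapshot("scene")
a=cv2.resize(s["color"][150:290,90:500],(800,273),interpolation=cv2.INTER_CUBIC)
b=cv2.resize(c["color"][150:340,150:500],(800,434-107),interpolation=cv2.INTER_CUBIC)if 0 else cv2.resize(c["color"][165:335,150:490],(654,327),interpolation=cv2.INTER_CUBIC)
im=np.zeros((600,800,3),np.uint8); im[:273]=a; im[273:,:654]=b
cv2.imwrite("pics/zoom.png",im[...,::-1])
for p,z in [((278,180),.04),((362,178),.04),((280,258),.04),((364,256),.04),((310,211),.19),((420,206),.072),((428,239),.072),((393,166),.072),((193,198),.105),((135,217),.105),((347,234),.111),((345,193),.087),((199,245),.15),((382,272),0)]:
    print(p,at_z(s,p,z).round(3))
for th in("jar_1_mid","tin_1_mid","jar_in_mid","tin_in_mid","caddy","fork_grip"):
  for n,q in(("t",s),("s",c)):
    for m in ctrl.cut_out(q,th):
        v,u=np.nonzero(m["pixels"]); print(n,th,round(m["conf"],2),np.round(np.array(m["xy"])*[560,420],1),u.min(),u.max(),v.min(),v.max(),len(u))
E
```

```text
(278, 180) [0.613 0.082 0.04 ]
(362, 178) [ 0.611 -0.136  0.04 ]
(280, 258) [0.411 0.082 0.04 ]
(364, 256) [ 0.41 -0.13  0.04]
(310, 211) [0.509 0.011 0.19 ]
(420, 206) [ 0.529 -0.268  0.072]
(428, 239) [ 0.447 -0.281  0.072]
(393, 166) [ 0.632 -0.208  0.072]
(193, 198) [0.561 0.289 0.105]
(135, 217) [0.518 0.432 0.105]
(347, 234) [ 0.462 -0.079  0.111]
(345, 193) [ 0.565 -0.083  0.087]
(199, 245) [0.444 0.264 0.15 ]
(382, 272) [ 0.368 -0.182  0.   ]
t jar_1_mid 0.54 [191.5 199.8] 181 206 189 210 403
s jar_1_mid 0.75 [234.2 209.3] 228 242 196 226 381
t tin_1_mid 0.9 [419.7 207.1] 405 433 194 217 527
t tin_1_mid 0.75 [389.6 170.4] 378 405 156 181 526
s tin_1_mid 0.78 [373.9 299.8] 363 384 285 316 530
s tin_1_mid 0.59 [281.1 266.7] 242 346 204 308 4249
t jar_in_mid 0.62 [346.6 236.2] 338 356 226 243 198
t jar_in_mid 0.53 [198.3 242. ] 192 210 233 260 365
s jar_in_mid 0.59 [301.3 273.4] 296 310 259 292 428
t tin_in_mid 0.8 [343.1 196.5] 331 356 183 208 459
s tin_in_mid 0.68 [322.  261.6] 314 331 246 273 158
s tin_in_mid 0.3 [283.1 265.4] 242 346 204 307 4185
t caddy 0.73 [313.6 223.3] 232 379 175 260 5010
s caddy 0.68 [284.5 264.6] 242 347 204 307 4357
t fork_grip 0.67 [200.6 245.5] 192 210 235 261 361
s fork_grip 0.59 [209.4 221.5] 204 219 207 229 209
```

View pics/zoom.png

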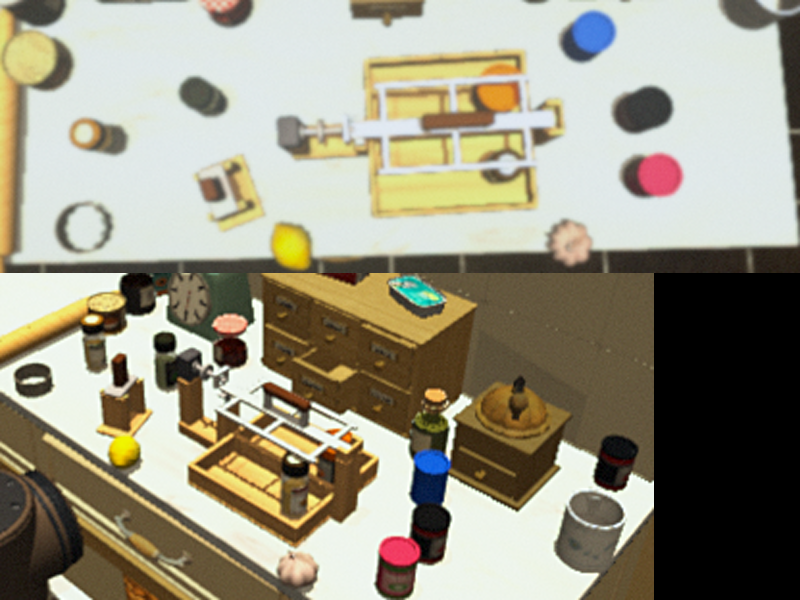

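```bash
cat > plan.py <<'E'
import sys
from h import *
def plan(wps,maxd=.2,maxa=34):
    o=ctrl.get_obs(); p=np.array(o["tool_pos"]); ps=o["orientation"][2]
    print("start",p.round(4),round(ps,2),"open",round(o["opening"],4),"t",o["clock"])
    for w in wps:
        T=np.array(w[:3],float); da=(w[3]-ps+180)%360-180
        n=max(1,int(np.ceil(np.linalg.norm(T-p)/(w[5] if len(w)>5 else maxd))),int(np.ceil(abs(da)/maxa)))
        p0,ps0=p.copy(),ps
        for i in range(1,n+1):
            d=p0+(T-p0)*i/n-p; a=np.radians(ps); t=ps0+da*i/n-ps
            s=np.array([d[0]*np.cos(a)+d[1]*np.sin(a), d[0]*np.sin(a)-d[1]*np.cos(a), -d[2]])/.8
            s=s.round(3); tr=round(-t/90,3); print([s.tolist(),tr], "g",w[4] if len(w)>4 and w[4] is not None else "-")
            s=s*.8; p=p+[s[0]*np.cos(a)+s[1]*np.sin(a), s[0]*np.sin(a)-s[1]*np.cos(a), -s[2]]; ps-=tr*90
if __name__=="__main__": plan(eval(sys.argv[1]))
E
python3 plan.py "[(.41,.27,.34,16)]"
```

```text
start [0.249  0.6274 0.2922] -21.64 open 0.0878 t 1.85
[[0.176, 0.171, -0.03], np.float64(-0.209)] g -
[[0.112, 0.218, -0.03], np.float64(-0.209)] g -
```

{"name": "send_rows", "arguments": {"deltas": [[[0.035,0.034,-0.006],-0.042],[[0.07,0.068,-0.012],-0.084],[[0.105,0.103,-0.018],-0.125],[[0.141,0.137,-0.024],-0.167],[[0.176,0.171,-0.03],-0.209]]}}

```text
clock: 2.27
tool_pos: [0.3298, 0.4465, 0.3165]
orientation: [-180.0, -0.0, -2.6]
force: [0.6, -0.0, 1.0]
opening: 0.0878
gripper_force: 0.0
```

{"name": "send_rows", "arguments": {"deltas": [[[0.112,0.218,-0.03],-0.209],[[0.112,0.218,-0.03],-0.209],[[0.112,0.218,-0.03],-0.209],[[0.112,0.218,-0.03],-0.209],[[0.112,0.218,-0.03],-0.209]]}}

```text
clock: 2.68
tool_pos: [0.4108, 0.267, 0.3411]
orientation: [-180.0, -0.1, 16.0]
force: [0.2, 0.0, -0.7]
opening: 0.0877
gripper_force: 0.0
```

```bash
python3 - <<'E'
from h import *
s=ctrl.snapshot("wrist"); s2=ctrl.snapshot("wrist"); o=ctrl.get_obs()
print(o["tool_pos"],o["orientation"],o["qvel"].round(2),ray(s,(280,210))[0],ray(s,(280,210))[1])
cv2.imwrite("pics/w1.png",cv2.resize(s2["color"],(800,600),interpolation=cv2.INTER_CUBIC)[...,::-1])
for th in("fork_grip","rest_top","fork_seat","jar_1_mid","neck"):
    for b in ctrl.boxes_of(s2,th)[:2]:
        q=np.array(b["xy"])*[560,420]; print(th,round(b["conf"],2),q.round(1),at_z(s2,q,.113).round(3))
E
```

```text
[0.41141583 0.26631771 0.34151499] [-1.79952271e+02 -1.02335343e-01  1.57753505e+01] [ 3.19  1.62  0.7  -0.58  1.37 -3.81] [0.47693767 0.28556558 0.43358541] [-0.24981433 -0.06579432 -0.9660694 ]
fork_grip 0.68 [277.8 167.3] [0.441 0.276 0.113]
rest_top 0.63 [291.9 145.2] [0.468 0.268 0.113]
fork_seat 0.95 [280.7 162.5] [0.447 0.275 0.113]
jar_1_mid 0.98 [287.   49.6] [0.557 0.299 0.113]
neck 0.74 [448.2 149.9] [0.511 0.102 0.113]
neck 0.42 [287.4  52. ] [0.555 0.298 0.113]
```

View pics/w1.png

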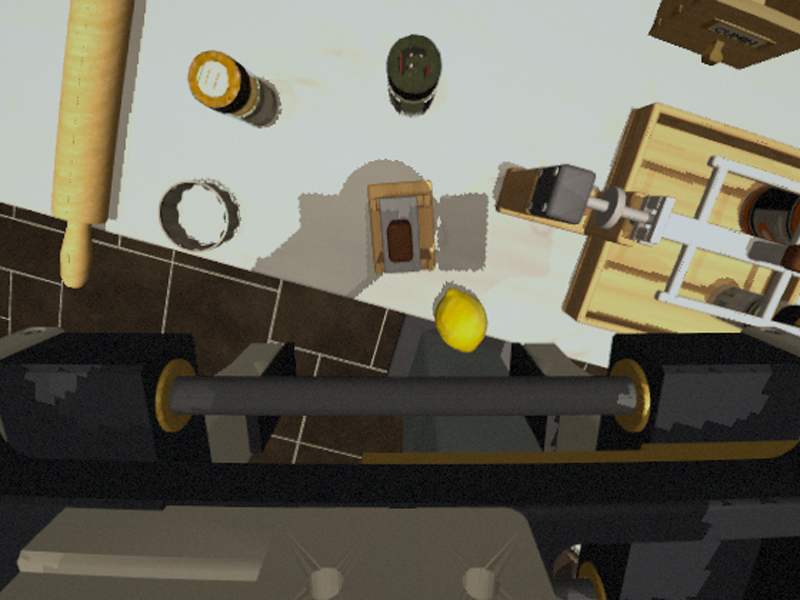

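```bash
python3 - <<'E'
from h import *
import pickle
s=ctrl.snapshot("wrist"); pickle.dump({k:v for k,v in s.items()},open("w1.pkl","wb"))
o=ctrl.get_obs(); print(o["tool_pos"],o["orientation"])
a=s["color"][115:200,240:320]; b=s["color"][100:190,340:480]
A=cv2.resize(a,None,fx=5,fy=5,interpolation=cv2.INTER_CUBIC);B=cv2.resize(b,None,fx=2.8,fy=2.8,interpolation=cv2.INTER_CUBIC)
im=np.zeros((425,800,3),np.uint8);im[:425,:400]=A;im[:B.shape[0],400:400+B.shape[1]]=B
cv2.imwrite("pics/w1z.png",im[...,::-1])
for m in ctrl.cut_out(s,"fork_grip")[:1]:
    v,u=np.nonzero(m["pixels"]);print(m["conf"],u.min(),u.max(),v.min(),v.max(),cv2.minAreaRect(np.c_[u,v].astype(np.float32)))
E
```

```text
[0.40993389 0.27050218 0.3398886 ] [1.79988044e+02 2.22591605e-02 1.60418632e+01]
0.92 271 299 137 191 ((284.8092346191406, 164.066162109375), (53.694976806640625, 27.457660675048828), 86.8201675415039)
```

View pics/w1z.png

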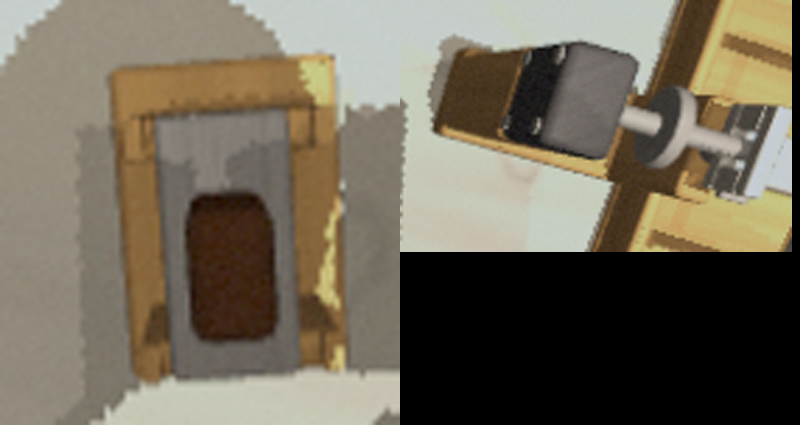

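```bash
python3 - <<'E'
from h import *
import pickle
s=pickle.load(open("w1.pkl","rb"))
P=[at_z(s,p,.081) for p in((271.4,137.8),(298,137),(300,190),(275,190.6))]
for p in P: print(p.round(4))
print("ctr",np.mean(P,0).round(4)); e=(P[0]+P[1]-P[2]-P[3])/2; print("x len",np.linalg.norm(e),"yaw",np.degrees(np.arctan2(e[1],e[0]))); f=(P[0]-P[1]);f2=P[3]-P[2]; print(np.linalg.norm(f),np.linalg.norm(f2),[np.degrees(np.arctan2(-q[0],q[1])) for q in(f,f2)])
G=[at_z(s,(240+x/5,115+y/5),.140) for x,y in((277,340),(190,340))]; print("grip low-x top corners",[g.round(4) for g in G])
for n,p in(("rod",(425.7,142.1)),("collarface",(437.1,146.4)),("pin",(452.5,148.2)),("pin2",(460.7,151.8))): print(n,at_z(s,p,.135).round(4))
E
```

```text
[0.4663 0.2984 0.081 ]
[0.4758 0.2688 0.081 ]
[0.4161 0.2482 0.081 ]
[0.4069 0.2774 0.081 ]
ctr [0.4413 0.2732 0.081 ]
x len 0.06310042140295476 yaw 19.292135075158875
0.03113052054667949 0.030584108041467214 [np.float64(17.717581330880243), np.float64(17.427998692677196)]
grip low-x top corners [array([0.4318, 0.2616, 0.14  ]), array([0.427 , 0.2785, 0.14  ])]
rod [0.5072 0.1473 0.135 ]
collarface [0.5066 0.1344 0.135 ]
pin [0.5096 0.1184 0.135 ]
pin2 [0.5087 0.1087 0.135 ]
```

```bash
python3 plan.py "[(.4413,.2732,.25,18.5),(.4413,.2732,.160,18.5,None,.1)]"
```

```text
start [0.4099 0.2705 0.3398] 16.05 open 0.087 t 3.1333
[[0.039, 0.008, 0.112], np.float64(-0.027)] g -
[[-0.0, -0.0, 0.113], np.float64(-0.0)] g -
```

{"name": "send_rows", "arguments": {"deltas": [[[0.039,0.008,0.04],-0.027],[[0.039,0.008,0.08],-0.027],[[0.039,0.008,0.112],-0.027],[[0.039,0.008,0.112],-0.027],[[0.039,0.008,0.112],-0.027]]}}

```text
clock: 3.55
tool_pos: [0.4416, 0.2722, 0.2498]
orientation: [179.9, 0.2, 18.5]
force: [0.2, 0.4, 0.8]
opening: 0.0874
gripper_force: 0.0
```

{"name": "send_rows", "arguments": {"deltas": [[[0,0,0.025],0],[[0,0,0.05],0],[[0,0,0.08],0],[[0,0,0.1],0],[[0,0,0.113],0]]}}

```text
clock: 3.97
tool_pos: [0.4423, 0.2731, 0.1608]
orientation: [-180.0, -0.1, 18.5]
force: [0.2, 0.3, 0.8]
opening: 0.0878
gripper_force: 0.0
```

{"name": "send_rows", "arguments": {"deltas": [[[0,0,0],0],[[0,0,0],0],[[0,0,0],0],[[0,0,0],0],[[0,0,0],0]], "gripper": 0}}

```text
clock: 4.38
tool_pos: [0.4424, 0.2726, 0.1614]
orientation: [-179.9, -0.1, 18.4]
force: [-0.5, 0.3, -0.0]
opening: 0.0597
gripper_force: 0.0
```

{"name": "send_rows", "arguments": {"deltas": [[[0,0,0],0],[[0,0,0],0],[[0,0,0],0],[[0,0,0],0],[[0,0,0],0]]}}

```text
clock: 4.8
tool_pos: [0.442, 0.2721, 0.1602]
orientation: [180.0, 0.0, 18.4]
force: [-0.3, 0.4, 1.7]
opening: 0.0265
gripper_force: 0.0
```

{"name": "send_rows", "arguments": {"deltas": [[[0,0,0],0],[[0,0,0],0],[[0,0,0],0],[[0,0,0],0],[[0,0,0],0]]}}

```text
clock: 5.22
tool_pos: [0.442, 0.2722, 0.1602]
orientation: [-180.0, -0.0, 18.4]
force: [0.3, 1.6, -0.1]
opening: 0.0178
gripper_force: 30.0
```

{"name": "send_rows", "arguments": {"deltas": [[[0,0,-0.02],0],[[0,0,-0.06],0],[[0,0,-0.1],0],[[0,0,-0.14],0],[[0,0,-0.18],0]]}}

```text
clock: 5.63
tool_pos: [0.4416, 0.2716, 0.3054]
orientation: [180.0, 0.1, 18.4]
force: [1.2, 1.7, -2.2]
opening: 0.018
gripper_force: 30.0
```

{"name": "send_rows", "arguments": {"deltas": [[[0,0,-0.015],0.07],[[0,0,-0.03],0.12],[[0,0,-0.03],0.17],[[0,0,-0.03],0.205],[[0,0,-0.03],0.205]]}}

```text
clock: 6.05
tool_pos: [0.4418, 0.2719, 0.3281]
orientation: [180.0, 0.0, -0.2]
force: [-0.3, 0.0, -2.1]
opening: 0.0178
gripper_force: 30.0
```

```bash
python3 - <<'E'
from h import *
s=ctrl.snapshot("top"); w=ctrl.snapshot("wrist")
for n,q in(("top",s),("wrist",w)):
  a=q["color"][120:290,230:400] if n=="top" else q["color"]
  for th in("neck","spring_bar","fork_grip"):
    print(n,th,[(np.round(np.array(b["xy"])*[560,420],1).tolist(),round(b["conf"],2),at_z(q,np.array(b["xy"])*[560,420],.135).round(3).tolist()) for b in ctrl.boxes_of(q,th)[:2]])
A=cv2.resize(s["color"][165:265,225:385],(800,500),interpolation=cv2.INTER_CUBIC);cv2.imwrite("pics/t2.png",A[...,::-1])
o=ctrl.get_obs();print(o["tool_pos"],o["orientation"])
E
```

```text
top neck [([306.9, 225.1], 0.67, [0.484, 0.016, 0.135])]
top spring_bar [([256.3, 218.0], 0.43, [0.504, 0.133, 0.135])]
top fork_grip []
wrist neck [([454.6, 131.9], 0.95, [0.512, 0.105, 0.135])]
wrist spring_bar [([421.8, 136.7], 0.96, [0.507, 0.137, 0.135])]
wrist fork_grip [([280.1, 237.9], 0.86, [0.404, 0.273, 0.135]), ([535.1, 167.9], 0.19, [0.478, 0.016, 0.135])]
[0.44201064 0.27207751 0.32800484] [ 1.79985827e+02  1.18778958e-02 -1.14244451e-02]
```

View pics/t2.png

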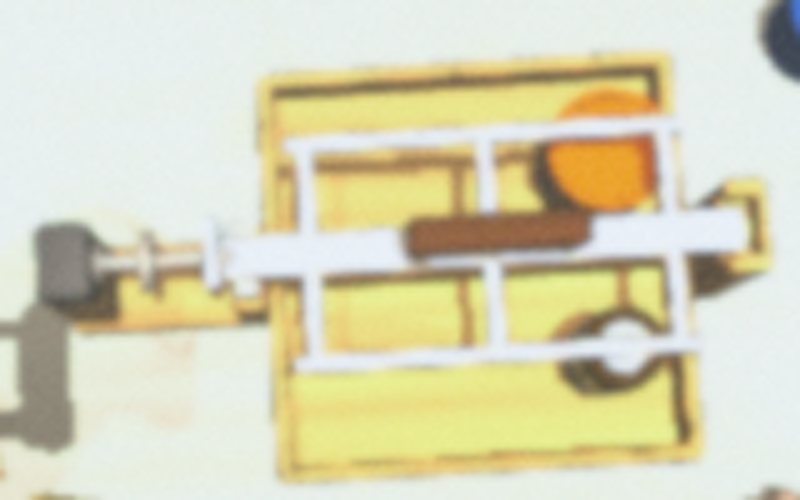

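```bash
python3 - <<'E'
from h import *
s=ctrl.snapshot("top"); f=lambda x,y:(225+x/5,165+y/5)
C=[at_z(s,f(*p),.042) for p in((258,78),(670,55),(702,460),(280,482))]
for c in C: print(c.round(4))
c=np.mean(C,0); e=(C[0]+C[3]-C[1]-C[2]); print("caddy",c.round(4),"yaw",np.degrees(np.arctan2(-e[0],e[1])))
for n,p,z in(("neck",(180,259),.135),("collar nearface",(157,260),.135),("lug",(204,259),.135),("hous",(66,225),.156),("h2",(66,300),.135),("handle",(498,233),.16),("h-",(592,228),.165),("h+",(407,238),.165),("hous face",(98,260),.135)): print(n,at_z(s,f(*p),z).round(4))
E
python3 plan.py "[(.508,.118,.34,2.5),(.508,.118,.258,2.5,None,.05)]"
```

```text
[0.6106 0.086  0.042 ]
[ 0.616  -0.1277  0.042 ]
[ 0.4076 -0.1326  0.042 ]
[0.402 0.08  0.042]
caddy [ 0.5091 -0.0236  0.042 ] yaw 1.4762292164053834
neck [0.5061 0.1219 0.135 ]
collar nearface [0.5059 0.1327 0.135 ]
lug [0.5058 0.1107 0.135 ]
hous [0.5208 0.1724 0.156 ]
h2 [0.4884 0.1755 0.135 ]
handle [ 0.5109 -0.024   0.16  ]
h- [ 0.5113 -0.0657  0.165 ]
h+ [0.5092 0.0174 0.165 ]
hous face [0.5067 0.1603 0.135 ]
start [0.442  0.2721 0.328 ] -0.02 open 0.0178 t 6.5
[[0.083, 0.193, -0.015], np.float64(-0.028)] g -
[[-0.0, -0.0, 0.051], np.float64(0.0)] g -
[[-0.0, -0.0, 0.052], np.float64(0.0)] g -
```

{"name": "send_rows", "arguments": {"deltas": [[[0.02,0.04,-0.02],-0.017],[[0.04,0.08,-0.02],-0.017],[[0.06,0.12,-0.02],-0.017],[[0.08,0.16,-0.02],-0.017],[[0.08,0.189,-0.02],-0.017]]}}

```text
clock: 6.92
tool_pos: [0.5076, 0.1189, 0.3439]
orientation: [180.0, -0.0, 1.5]
force: [0.5, 0.2, -1.0]
opening: 0.0182
gripper_force: 30.0
```

{"name": "send_rows", "arguments": {"deltas": [[[0,0,0],0],[[0,0,0],0],[[0,0,0.01],0],[[0,0,0.02],0],[[0,0,0.025],0]]}}

```text
clock: 7.33
tool_pos: [0.5052, 0.1215, 0.3224]
orientation: [180.0, 0.1, 1.5]
force: [0.3, 0.1, -1.4]
opening: 0.0176
gripper_force: 30.0
```

```bash
python3 - <<'E'
from h import *
s=ctrl.snapshot("scene");w=ctrl.snapshot("wrist")
A=cv2.resize(s["color"][180:290,200:320],(480,440),interpolation=cv2.INTER_CUBIC);B=cv2.resize(w["color"][80:300,200:360],(320,440),interpolation=cv2.INTER_CUBIC);cv2.imwrite("pics/f3.png",np.hstack([A,B])[...,::-1])
o=ctrl.get_obs();print(o["tool_pos"],o["orientation"],o["force"])
for p in((.5061,.1214,.135),(.506,.1329,.135),(.506,.1104,.135)): print(proj(s,p),proj(w,p))
E
```

```text
[0.50523723 0.12136107 0.32267615] [1.79938625e+02 1.27967092e-01 1.55205053e+00] [ 0.15648619  0.41017255 -1.78028312]
[260.85087643 218.42816858] [280.78829779 202.49033982]
[258.11719539 216.97738213] [269.08717026 202.28451068]
[263.44262272 219.85448653] [291.96860395 202.88131789]
```

View pics/f3.png

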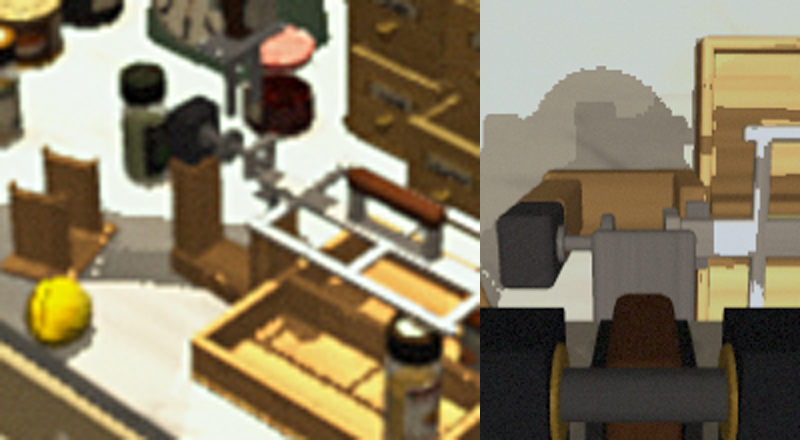

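{"name": "send_rows", "arguments": {"deltas": [[[0.001,0,0.01],0],[[0.001,0,0.02],0],[[0.001,0,0.03],0],[[0.001,0,0.038],0],[[0.001,0,0.045],0]]}}

```text
clock: 7.85
tool_pos: [0.5064, 0.1208, 0.287]
orientation: [180.0, 0.0, 1.5]
force: [0.1, -0.0, -1.4]
opening: 0.0179
gripper_force: 30.0
```

{"name": "send_rows", "arguments": {"deltas": [[[0,0,0.008],0],[[0,0,0.016],0],[[0,0,0.024],0],[[0,0,0.03],0],[[0,0,0.036],0]]}}

```text
clock: 8.27
tool_pos: [0.5067, 0.1208, 0.2588]
orientation: [180.0, 0.0, 1.5]
force: [0.7, -0.2, -1.0]
opening: 0.0181
gripper_force: 30.0
```

{"name": "send_rows", "arguments": {"deltas": [[[0,-0.003,0],0],[[0,-0.006,0],0],[[0,-0.009,0],0],[[0,-0.012,0],0],[[0,-0.015,0],0]]}}

```text
clock: 8.68
tool_pos: [0.5065, 0.1328, 0.2598]
orientation: [180.0, -0.0, 1.5]
force: [2.2, -4.7, 0.1]
opening: 0.0176
gripper_force: 30.0
```

{"name": "send_rows", "arguments": {"deltas": [[[0,-0.003,0],0],[[0,-0.006,0],0],[[0,-0.009,0],0],[[0,-0.012,0],0],[[0,-0.014,0],0]]}}

```text
clock: 9.1
tool_pos: [0.5062, 0.1432, 0.2597]
orientation: [179.9, -0.0, 1.5]
force: [2.7, -6.7, -0.5]
opening: 0.018
gripper_force: 30.0
```

{"name": "send_rows", "arguments": {"deltas": [[[0,0,0],0],[[0,0,0],0],[[0,0,0],0],[[0,0,0],0],[[0,0,0],0]]}}

```text
clock: 9.52
tool_pos: [0.5062, 0.1435, 0.2597]
orientation: [179.9, -0.0, 1.5]
force: [1.7, -4.8, 0.6]
opening: 0.0179
gripper_force: 30.0
```

```bash
python3 - <<'E'
from h import *
s=ctrl.snapshot("scene");w=ctrl.snapshot("wrist")
A=cv2.resize(s["color"][180:290,200:320],(480,440),interpolation=cv2.INTER_CUBIC);B=cv2.resize(w["color"][80:300,200:360],(320,440),interpolation=cv2.INTER_CUBIC);cv2.imwrite("pics/f4.png",np.hstack([A,B])[...,::-1])
o=ctrl.get_obs();print(o["tool_pos"],o["orientation"],o["force"])
E
```

```text
[0.50621588 0.14351214 0.25970066] [ 1.79934712e+02 -1.27935418e-02  1.49210648e+00] [ 0.90819849 -4.13910976  0.44659034]
```

View pics/f4.png

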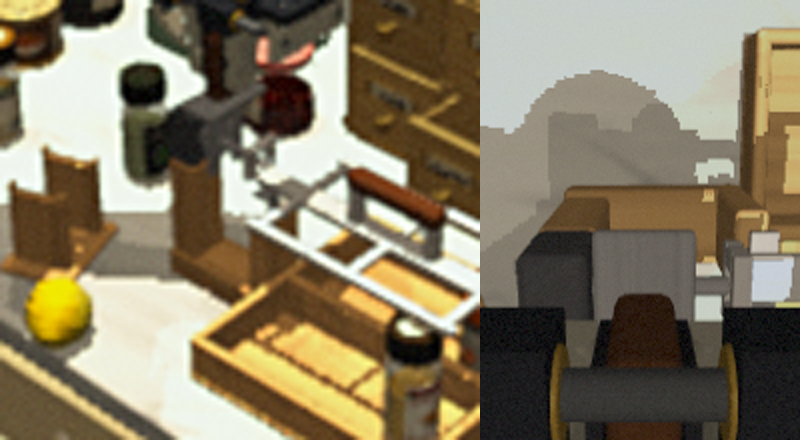

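{"name": "send_rows", "arguments": {"deltas": [[[0,-0.001,0],0],[[0,-0.002,0],0],[[0,-0.003,0],0],[[0,-0.004,0],0],[[0,-0.005,0],0]]}}

```text
clock: 10.03
tool_pos: [0.5061, 0.1474, 0.2597]
orientation: [179.9, -0.0, 1.5]
force: [0.5, -5.3, 0.8]
opening: 0.0178
gripper_force: 30.0
```

{"name": "send_rows", "arguments": {"deltas": [[[0,0,0],0],[[0,0,0],0],[[0,0,0],0],[[0,0,0],0],[[0,0,0],0]]}}

```text
clock: 10.45
tool_pos: [0.5061, 0.1475, 0.2597]
orientation: [179.9, -0.0, 1.5]
force: [1.2, -4.9, 1.1]
opening: 0.0179
gripper_force: 30.0
```

```bash
python3 - <<'E'
from h import *
s=ctrl.snapshot("scene");w=ctrl.snapshot("wrist")
A=cv2.resize(s["color"][180:290,200:320],(480,440),interpolation=cv2.INTER_CUBIC);B=cv2.resize(w["color"][80:300,200:360],(320,440),interpolation=cv2.INTER_CUBIC);cv2.imwrite("pics/f5.png",np.hstack([A,B])[...,::-1])
old=cv2.imread("pics/f4.png")[:,:480]; d=cv2.absdiff(old,A[...,::-1]).max(2); v,u=np.nonzero(d>60); print(len(u),u.min(),u.max(),v.min(),v.max())
o0=cv2.imread("pics/f3.png")[:,:480]; d=cv2.absdiff(o0,A[...,::-1])[200:300,280:].max(2); print((d>60).sum())
E
```

```text
19346 30 479 9 414
9410
```

View pics/f5.png

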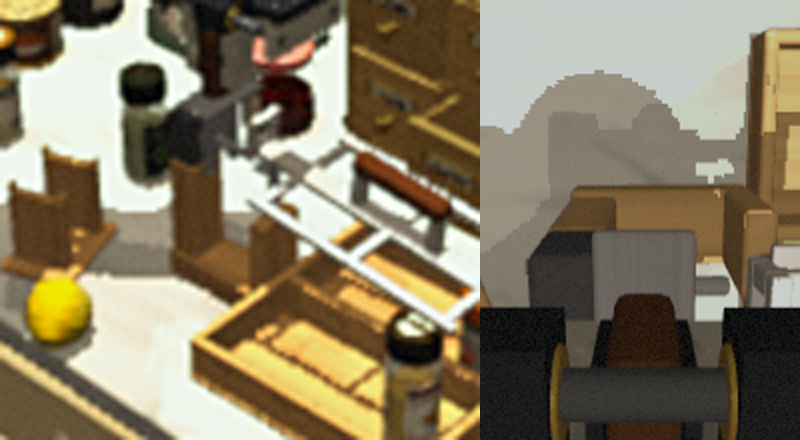

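{"name": "send_rows", "arguments": {"deltas": [[[0,0.006,0],0],[[0,0.012,0],0],[[0,0.018,0],0],[[0,0.024,0],0],[[0,0.028,0],0]]}}

```text
clock: 10.97
tool_pos: [0.5064, 0.1255, 0.2592]
orientation: [-179.9, 0.0, 1.4]
force: [-0.1, -0.0, -1.2]
opening: 0.0178
gripper_force: 30.0
```

{"name": "send_rows", "arguments": {"deltas": [[[0,0,-0.02],0],[[0,0,-0.04],0],[[0,0,-0.06],0],[[0,0,-0.08],0],[[0,0,-0.1],0]]}}

```text
clock: 11.38
tool_pos: [0.5064, 0.1259, 0.3399]
orientation: [-179.9, 0.0, 1.5]
force: [-0.2, 0.5, -1.9]
opening: 0.0178
gripper_force: 30.0
```

```bash
python3 plan.py "[(.442,.2721,.33,18.4),(.442,.2721,.235,18.4,None,.1),(.442,.2721,.163,18.4,None,.1)]"
```

```text
start [0.5064 0.1259 0.3399] 1.48 open 0.0178 t 11.3833
[[-0.076, -0.185, 0.012], np.float64(-0.188)] g -
[[0.0, 0.0, 0.119], np.float64(-0.0)] g -
[[0.0, 0.0, 0.09], np.float64(-0.0)] g -
```

{"name": "send_rows", "arguments": {"deltas": [[[-0.015,-0.04,0],-0.04],[[-0.03,-0.08,0],-0.08],[[-0.046,-0.12,0.003],-0.12],[[-0.062,-0.16,0.008],-0.16],[[-0.076,-0.185,0.012],-0.188]]}}

```text
clock: 11.8
tool_pos: [0.4409, 0.2746, 0.3295]
orientation: [-179.9, -0.0, 18.6]
force: [0.2, -0.0, -1.5]
opening: 0.0178
gripper_force: 30.0
```

{"name": "send_rows", "arguments": {"deltas": [[[0,0,0],0],[[0,0,0],0],[[0,0,0.03],0],[[0,0,0.06],0],[[0,0,0.09],0]]}}

```text
clock: 12.22
tool_pos: [0.4423, 0.2716, 0.2574]
orientation: [-179.9, -0.1, 18.3]
force: [0.2, -0.3, -1.7]
opening: 0.0176
gripper_force: 30.0
```

```bash
python3 plan.py "[(.442,.2721,.225,18.4,None,.1),(.442,.2721,.161,18.4,None,.1)]"
```

```text
start [0.4423 0.2716 0.2574] 18.32 open 0.0176 t 12.2167
[[-0.0, -0.001, 0.04], np.float64(-0.001)] g -
[[-0.0, 0.0, 0.08], np.float64(0.0)] g -
```

{"name": "send_rows", "arguments": {"deltas": [[[0,-0.001,0.014],0],[[0,-0.001,0.028],0],[[0,-0.001,0.042],0],[[0,-0.001,0.056],0],[[0,-0.001,0.07],0]]}}

```text
clock: 12.63
tool_pos: [0.4422, 0.2721, 0.2013]
orientation: [-180.0, -0.0, 18.3]
force: [0.8, -1.0, -1.8]
opening: 0.0177
gripper_force: 30.0
```

{"name": "send_rows", "arguments": {"deltas": [[[0,0,0.012],0],[[0,0,0.024],0],[[0,0,0.036],0],[[0,0,0.046],0],[[0,0,0.05],0]]}}

```text
clock: 13.05
tool_pos: [0.4414, 0.2723, 0.1604]
orientation: [180.0, 0.1, 18.4]
force: [-0.8, 0.0, -0.5]
opening: 0.0176
gripper_force: 30.0
```

{"name": "send_rows", "arguments": {"deltas": [[[0,0,0],0],[[0,0,0],0],[[0,0,0],0],[[0,0,0],0],[[0,0,0],0]], "gripper": 0.6}}

```text
clock: 13.47
tool_pos: [0.4419, 0.2731, 0.1623]
orientation: [-180.0, -0.1, 18.4]
force: [0.2, -0.3, -0.2]
opening: 0.0456
gripper_force: 0.0
```

{"name": "send_rows", "arguments": {"deltas": [[[0,0,-0.02],0],[[0,0,-0.05],0],[[0,0,-0.1],0],[[0,0,-0.15],0],[[0,0,-0.2],0]]}}

```text
clock: 13.88
tool_pos: [0.4414, 0.2724, 0.3239]
orientation: [180.0, -0.0, 18.4]
force: [1.0, 1.9, -0.3]
opening: 0.0529
gripper_force: 0.0
```

```bash
python3 - <<'E'
from h import *
s=ctrl.snapshot("top"); c=ctrl.snapshot("scene"); w=ctrl.snapshot("wrist")
for th in("fork_seat","fork_grip","grille_handle"):
  for n,q in(("t",s),("s",c),("w",w)):
    print(n,th,[(np.round(np.array(b["xy"])*[560,420],1).tolist(),round(b["conf"],2)) for b in ctrl.boxes_of(q,th)[:2]])
A=cv2.resize(s["color"][145:285,175:455],(800,400),interpolation=cv2.INTER_CUBIC)
B=cv2.resize(c["color"][195:285,190:370],(400,200),interpolation=cv2.INTER_CUBIC);C=cv2.resize(w["color"][90:230,140:420],(400,200))
cv2.imwrite("pics/g6.png",np.vstack([A,np.hstack([B,C])])[...,::-1]);print(ctrl.get_obs()["tool_pos"])
E
```

```text
t fork_seat [([422.1, 240.6], 0.54), ([204.2, 256.0], 0.49)]
s fork_seat [([212.5, 220.7], 0.73)]
w fork_seat [([284.4, 194.3], 0.94)]
t fork_grip []
s fork_grip [([209.9, 224.0], 0.7)]
w fork_grip [([278.5, 195.0], 0.58), ([454.6, 172.0], 0.31)]
t grille_handle [([322.0, 211.2], 0.57)]
s grille_handle [([296.5, 232.9], 0.74)]
w grille_handle [([508.4, 211.3], 0.6)]
[0.44162134 0.27268767 0.32098493]
```

View pics/g6.png

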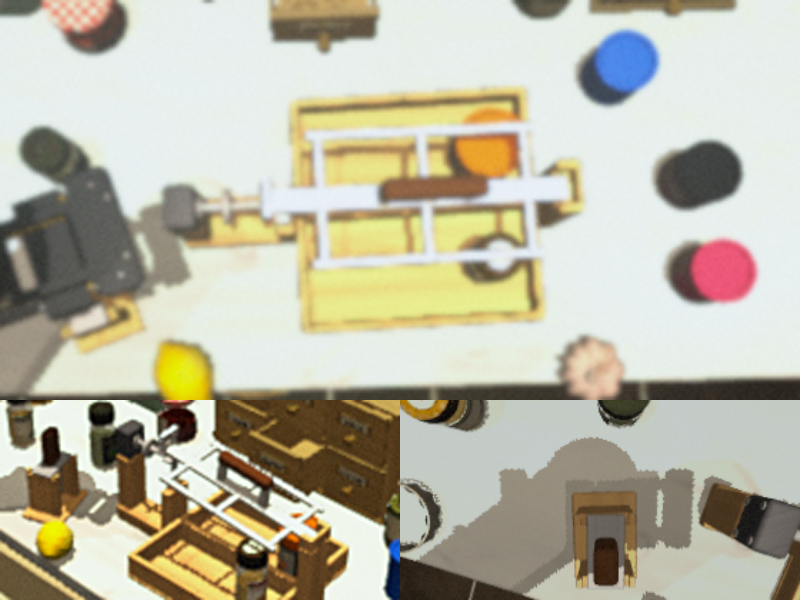

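```bash
python3 - <<'E'
from h import *
s=ctrl.snapshot("top"); c=ctrl.snapshot("scene")
for n,p,z in(("checkjar",(203,145),.06),("honey",(106,180),.05),("pin_r",(98,200),.02),("pinbot",(88,285),.02),("ring",(133,266),.02),("ringR",(147,266),.02),("edgeBR",(499,276),0),("edgeTR",(480,72),0),("edgeBL",(50,287),0),("edgeBm",(330,282),0),("mug",(490,142),.05),("mugbase",(478,150),.0),("garlic",(382,274),.02),("millcorner",(383,145),0),("drawerL",(218,140),.1),("drawerR",(357,137),.1),("drawertable",(228,140),0),("bottle",(368,135),.06),("redL",(400,240),0),("redT",(428,240),.072),("blk",(420,206),.072),("lemon",(238,277),.02),("hand",(308,211.5),.18),("hand2",(345.8,210.5),.172)): print(n,at_z(s,p,z).round(3))
print(tri([(s,(322,211.2)),(c,(296.5,232.9))]),tri([(s,(320,211.2)),(c,(293.7,238.1))]))
print(ctrl.get_obs()["joint_pos"].round(1))
E
```

```text
checkjar [0.707 0.275 0.06 ]
honey [0.625 0.533 0.05 ]
pin_r [0.578 0.568 0.02 ]
pinbot [0.353 0.586 0.02 ]
ring [0.4   0.468 0.02 ]
ringR [0.399 0.431 0.02 ]
edgeBR [ 0.35  -0.481  0.   ]
edgeTR [ 0.909 -0.485  0.   ]
edgeBL [0.35  0.699 0.   ]
edgeBm [ 0.346 -0.045  0.   ]
mug [ 0.693 -0.466  0.05 ]
mugbase [ 0.686 -0.459  0.   ]
garlic [ 0.364 -0.177  0.02 ]
millcorner [ 0.709 -0.205  0.   ]
drawerL [0.706 0.228 0.1  ]
drawerR [ 0.702 -0.117  0.1  ]
drawertable [0.738 0.219 0.   ]
bottle [ 0.719 -0.153  0.06 ]
redL [ 0.45  -0.234  0.   ]
redT [ 0.445 -0.281  0.072]
blk [ 0.529 -0.268  0.072]
lemon [0.365 0.193 0.02 ]
hand [0.51  0.014 0.18 ]
hand2 [ 0.51  -0.07   0.172]
[ 0.5121655  -0.01795907  0.14750799] [ 0.51228332 -0.01260558  0.12677146]
[ 53.4   4.7 -16.1   0.  -69.3  55. ]
```

```bash
python3 - <<'E'
from h import *
s=ctrl.snapshot("top"); c=ctrl.snapshot("scene")
print(tri([(s,(308,211.5)),(c,(289.3,219.8))]),tri([(s,(345.8,210.5)),(c,(312,233.3))]))
# hypothesis reproject
for z in(.165,.175,.185,.195): print(z,proj(s,(.51,-.0265,z)),proj(c,(.51,-.0265,z)))
E
python3 plan.py "[(.51,-.0265,.33,-88.5)]"
```

```text
[0.51081304 0.01343377 0.1784686 ] [ 0.51121807 -0.07074797  0.1724644 ]
0.165 [325.92654548 211.67014204] [299.11408713 229.36896394]
0.175 [326.34249296 211.09746248] [299.22300297 226.4968825 ]
0.185 [326.76804422 210.51155773] [299.33277136 223.60110101]
0.195 [327.20353568 209.91196439] [299.44340156 220.68134559]
start [0.4417 0.2728 0.3215] 18.4 open 0.0526 t 14.6833
[[-0.009, 0.095, -0.003], np.float64(0.297)] g -
[[0.035, 0.09, -0.002], np.float64(0.297)] g -
[[0.071, 0.064, -0.003], np.float64(0.297)] g -
[[0.093, 0.026, -0.003], np.float64(0.297)] g -
```

{"name": "send_rows", "arguments": {"deltas": [[[-0.002,0.019,0],0.06],[[-0.004,0.038,0],0.12],[[-0.006,0.057,-0.003],0.18],[[-0.008,0.076,-0.003],0.24],[[-0.009,0.095,-0.003],0.297]]}}

```text
clock: 15.1
tool_pos: [0.4589, 0.1978, 0.3243]
orientation: [-180.0, -0.0, -8.6]
force: [-0.3, 0.0, -0.5]
opening: 0.0527
gripper_force: 0.0
```

{"name": "send_rows", "arguments": {"deltas": [[[0.007,0.018,0],0.06],[[0.014,0.036,0],0.12],[[0.021,0.054,0],0.18],[[0.028,0.072,0],0.24],[[0.035,0.09,-0.002],0.297]]}}

```text
clock: 15.52
tool_pos: [0.4761, 0.1223, 0.3256]
orientation: [180.0, 0.0, -35.3]
force: [0.1, -0.2, -0.3]
opening: 0.0525
gripper_force: 0.0
```

{"name": "send_rows", "arguments": {"deltas": [[[0.014,0.013,0],0.06],[[0.028,0.026,0],0.12],[[0.042,0.039,0],0.18],[[0.056,0.052,0],0.24],[[0.071,0.064,-0.003],0.297]]}}

```text
clock: 15.93
tool_pos: [0.493, 0.0478, 0.3279]
orientation: [180.0, 0.0, -62.1]
force: [0.7, 0.2, 0.0]
opening: 0.0521
gripper_force: 0.0
```

{"name": "send_rows", "arguments": {"deltas": [[[0.02,0.005,0],0.06],[[0.04,0.01,0],0.12],[[0.06,0.015,0],0.18],[[0.08,0.02,0],0.24],[[0.093,0.026,-0.003],0.297]]}}

```text
clock: 16.35
tool_pos: [0.5103, -0.0279, 0.3301]
orientation: [180.0, -0.0, -88.8]
force: [0.6, 0.6, -0.1]
opening: 0.0528
gripper_force: 0.0
```

```bash
python3 - <<'E'
from h import *
w=ctrl.snapshot("wrist");c=ctrl.snapshot("scene")
for q in(w,c):
  for th in("grille_handle","jar_in_mid","tin_in_mid"):
    print(th,[(np.round(np.array(b["xy"])*[560,420],1).tolist(),round(b["conf"],2)) for b in ctrl.boxes_of(q,th)[:2]])
hsv=cv2.cvtColor(w["color"],cv2.COLOR_RGB2HSV); 
print([proj(w,p).round(1).tolist() for p in((.511,.0134,.176),(.511,-.0707,.171),(.511,-.028,.176))])
a=w["color"]; cv2.imwrite("pics/w7.png",cv2.resize(a,(800,600))[...,::-1])
E
python3 plan.py "[(.511,-.028,.25,-88.5),(.511,-.028,.214,-88.5,None,.05)]"
```

```text
grille_handle [([279.4, 182.1], 0.56)]
jar_in_mid [([321.0, 143.0], 0.6), ([240.8, 141.8], 0.55)]
tin_in_mid [([238.7, 141.7], 0.76)]
grille_handle [([298.0, 234.3], 0.62)]
jar_in_mid [([302.8, 272.7], 0.89), ([258.8, 215.2], 0.74)]
tin_in_mid [([318.9, 264.7], 0.77), ([214.5, 239.0], 0.32)]
[[278.9, 257.9], [280.7, 164.8], [279.7, 214.4]]
start [ 0.51   -0.0262  0.3305] -88.4 open 0.0527 t 16.75
[[0.002, -0.001, 0.101], np.float64(0.001)] g -
[[0.0, -0.0, 0.045], np.float64(0.0)] g -
```

View pics/w7.png

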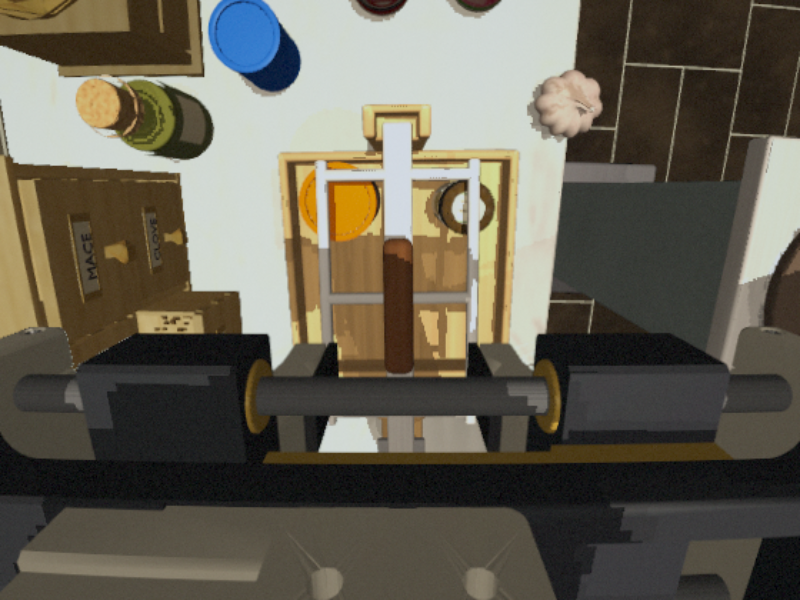

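{"name": "send_rows", "arguments": {"deltas": [[[0,-0.001,0.03],0],[[0,-0.001,0.06],0],[[0,-0.001,0.09],0],[[0,-0.001,0.101],0],[[0,-0.001,0.101],0]]}}

```text
clock: 17.17
tool_pos: [0.5098, -0.0266, 0.2478]
orientation: [179.8, -0.1, -88.5]
force: [-0.6, 0.7, 0.2]
opening: 0.0529
gripper_force: 0.0
```

{"name": "send_rows", "arguments": {"deltas": [[[0,0,0.01],0],[[0,0,0.02],0],[[0,0,0.03],0],[[0,0,0.038],0],[[0,0,0.045],0]]}}

```text
clock: 17.58
tool_pos: [0.5109, -0.0268, 0.2133]
orientation: [-180.0, 0.0, -88.5]
force: [-0.7, -0.4, 0.6]
opening: 0.0523
gripper_force: 0.0
```

{"name": "send_rows", "arguments": {"deltas": [[[0,0,0],0],[[0,0,0],0],[[0,0,0],0],[[0,0,0],0],[[0,0,0],0]], "gripper": 0}}

```text
clock: 18.0
tool_pos: [0.5111, -0.0268, 0.2142]
orientation: [-180.0, 0.0, -88.5]
force: [-0.2, -0.8, -0.5]
opening: 0.0247
gripper_force: 0.0
```

{"name": "send_rows", "arguments": {"deltas": [[[0,0,0],0],[[0,0,0],0],[[0,0,0],0],[[0,0,0],0],[[0,0,0],0]]}}

```text
clock: 18.42
tool_pos: [0.5111, -0.0267, 0.214]
orientation: [-180.0, 0.0, -88.5]
force: [1.1, 0.4, 0.9]
opening: 0.0175
gripper_force: 30.0
```

{"name": "send_rows", "arguments": {"deltas": [[[0,0,-0.01],0],[[0,0,-0.025],0],[[0,0,-0.04],0],[[0,0,-0.055],0],[[0,0,-0.07],0]]}}

```text
clock: 18.83
tool_pos: [0.5104, -0.0269, 0.2704]
orientation: [179.9, 0.0, -88.5]
force: [0.6, 0.5, -2.3]
opening: 0.0179
gripper_force: 30.0
```

```bash
python3 - <<'E'
from plan import *
plan([(.511,-.027,.33,-88.5),(.50,-.402,.33,0,None,.13),(.50,-.402,.16,0,None,.1),(.50,-.402,.097,0,None,.05)])
c=ctrl.snapshot("scene"); cv2.imwrite("pics/x.png",c["color"])
E
```

```text
start [ 0.5104 -0.0269  0.2704] -88.53 open 0.0179 t 18.8333
[[0.0, -0.001, -0.075], np.float64(-0.0)] g -
[[0.156, 0.009, 0.0], np.float64(-0.328)] g -
[[0.132, 0.084, 0.0], np.float64(-0.328)] g -
[[0.073, 0.139, 0.0], np.float64(-0.328)] g -
[[-0.0, -0.0, 0.106], np.float64(0.0)] g -
[[-0.0, -0.001, 0.107], np.float64(0.0)] g -
[[-0.0, 0.0, 0.039], np.float64(0.0)] g -
[[-0.0, 0.0, 0.04], np.float64(0.0)] g -
```

{"name": "send_rows", "arguments": {"deltas": [[[0,0,-0.03],0],[[0,0,-0.06],0],[[0,0,-0.075],0],[[0,0,-0.075],0],[[0,0,-0.075],0]]}}

```text
clock: 19.3
tool_pos: [0.5106, -0.0267, 0.3296]
orientation: [-180.0, 0.0, -88.5]
force: [-0.6, -0.7, -2.1]
opening: 0.0178
gripper_force: 30.0
```

{"name": "send_rows", "arguments": {"deltas": [[[0.03,0.002,0],-0.06],[[0.06,0.004,0],-0.13],[[0.09,0.006,0],-0.2],[[0.12,0.008,0],-0.26],[[0.156,0.009,0],-0.328]]}}

```text
clock: 19.72
tool_pos: [0.5059, -0.1522, 0.3279]
orientation: [179.9, 0.1, -58.7]
force: [0.8, -0.2, -1.7]
opening: 0.0175
gripper_force: 30.0
```

{"name": "send_rows", "arguments": {"deltas": [[[0.026,0.017,0],-0.066],[[0.052,0.034,0],-0.132],[[0.08,0.05,0],-0.198],[[0.106,0.067,0],-0.264],[[0.132,0.084,0],-0.328]]}}

```text
clock: 20.13
tool_pos: [0.5029, -0.2778, 0.3276]
orientation: [180.0, 0.2, -29.2]
force: [0.9, -0.1, -2.0]
opening: 0.0181
gripper_force: 30.0
```

{"name": "send_rows", "arguments": {"deltas": [[[0.015,0.028,0],-0.066],[[0.03,0.056,0],-0.132],[[0.044,0.084,0],-0.198],[[0.058,0.111,0],-0.264],[[0.073,0.139,0],-0.328]]}}

```text
clock: 20.55
tool_pos: [0.499, -0.4031, 0.3274]
orientation: [-179.9, 0.2, 0.3]
force: [0.6, 0.0, -2.3]
opening: 0.0178
gripper_force: 30.0
```

{"name": "send_rows", "arguments": {"deltas": [[[0,0,0],0],[[0,0,0],0],[[0,0,0.03],0],[[0,0,0.07],0],[[0,0,0.1],0]]}}

```text
clock: 20.97
tool_pos: [0.4991, -0.401, 0.2469]
orientation: [-179.9, 0.1, -0.0]
force: [-0.8, 0.4, -3.1]
opening: 0.0178
gripper_force: 30.0
```

```bash
python3 - <<'E'
from plan import *
plan([(.50,-.402,.15,0,None,.1),(.50,-.402,.095,0,None,.05)])
s=ctrl.snapshot("top");c=ctrl.snapshot("scene");w=ctrl.snapshot("wrist")
for n,q in(("t",s),("s",c),("w",w)):
  for th in("tin_1_mid","jar_1_mid","grille_handle"): print(n,th,[(np.round(np.array(b["xy"])*[560,420],1).tolist(),round(b["conf"],2)) for b in ctrl.boxes_of(q,th)[:4]])
A=cv2.resize(w["color"],(448,336));B=cv2.resize(c["color"][200:360,270:500],(345,240));im=np.zeros((600,800,3),np.uint8);im[:336,:448]=A;im[:240,450:795]=B
C=cv2.resize(s["color"][150:280,360:510],(300,260));im[336:596,:300]=C
cv2.imwrite("pics/p8.png",im[...,::-1])
E
```

```text
start [ 0.4991 -0.401   0.2469] -0.04 open 0.0178 t 20.9667
[[0.001, 0.001, 0.121], np.float64(-0.0)] g -
[[0.0, 0.0, 0.034], np.float64(-0.0)] g -
[[0.0, 0.0, 0.035], np.float64(-0.0)] g -
t tin_1_mid [([419.6, 209.7], 0.76), ([388.7, 166.1], 0.62)]
t jar_1_mid [([190.9, 201.4], 0.6)]
t grille_handle []
s tin_1_mid [([372.7, 296.9], 0.57), ([372.3, 275.0], 0.55)]
s jar_1_mid [([235.7, 209.4], 0.63)]
s grille_handle [([403.7, 305.1], 0.67)]
w tin_1_mid [([151.0, 164.5], 0.92), ([76.0, 56.6], 0.91)]
w jar_1_mid []
w grille_handle [([280.0, 159.1], 0.79)]
```

View pics/p8.png

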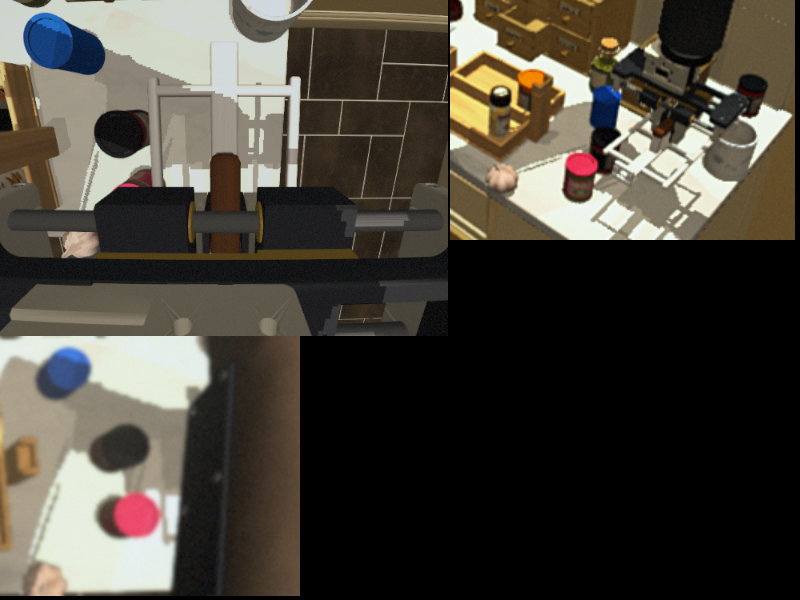

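{"name": "send_rows", "arguments": {"deltas": [[[-0.005,0.001,0.03],0],[[-0.005,0.001,0.06],0],[[-0.005,0.001,0.09],0],[[-0.005,0.001,0.121],0],[[-0.005,0.001,0.121],0]]}}

```text
clock: 21.98
tool_pos: [0.4935, -0.4019, 0.1482]
orientation: [-179.8, 0.4, -0.0]
force: [-1.5, 1.4, -3.7]
opening: 0.0181
gripper_force: 30.0
```

{"name": "send_rows", "arguments": {"deltas": [[[0,0,0.012],0],[[0,0,0.024],0],[[0,0,0.036],0],[[0,0,0.048],0],[[0,0,0.06],0]]}}

```text
clock: 22.4
tool_pos: [0.4961, -0.4033, 0.1048]
orientation: [180.0, -0.1, 0.0]
force: [0.2, -0.0, -1.9]
opening: 0.0179
gripper_force: 30.0
```

{"name": "send_rows", "arguments": {"deltas": [[[0,0,0.003],0],[[0,0,0.006],0],[[0,0,0.008],0],[[0,0,0.009],0],[[0,0,0.009],0]]}}

```text
clock: 22.82
tool_pos: [0.496, -0.4033, 0.098]
orientation: [180.0, -0.0, 0.0]
force: [-0.3, -0.1, -2.7]
opening: 0.018
gripper_force: 30.0
```

{"name": "send_rows", "arguments": {"deltas": [[[0,0,0.001],0],[[0,0,0.002],0],[[0,0,0.003],0],[[0,0,0.004],0],[[0,0,0.005],0]]}}

```text
clock: 23.23
tool_pos: [0.4958, -0.4033, 0.094]
orientation: [180.0, -0.0, 0.0]
force: [-1.7, 0.7, 1.1]
opening: 0.018
gripper_force: 30.0
```

{"name": "send_rows", "arguments": {"deltas": [[[0,0,0.001],0],[[0,0,0.002],0],[[0,0,0.003],0],[[0,0,0.004],0],[[0,0,0.004],0]]}}

```text
clock: 23.65
tool_pos: [0.4958, -0.4032, 0.0905]
orientation: [-180.0, 0.0, 0.0]
force: [-2.0, -0.1, 0.8]
opening: 0.0181
gripper_force: 30.0
```

{"name": "send_rows", "arguments": {"deltas": [[[0,0,0],0],[[0,0,0],0],[[0,0,0],0],[[0,0,0],0],[[0,0,0],0]], "gripper": 0.5}}

```text
clock: 24.07
tool_pos: [0.496, -0.4032, 0.0906]
orientation: [180.0, -0.0, 0.0]
force: [0.5, -0.4, -0.3]
opening: 0.0422
gripper_force: 0.0
```

{"name": "send_rows", "arguments": {"deltas": [[[0,0,-0.02],0],[[0,0,-0.05],0],[[0,0,-0.1],0],[[0,0,-0.15],0],[[0,0,-0.2],0]]}}

```text
clock: 24.48
tool_pos: [0.4955, -0.4031, 0.2522]
orientation: [-180.0, 0.0, 0.0]
force: [1.2, -1.4, 0.4]
opening: 0.0438
gripper_force: 0.0
```

{"name": "send_rows", "arguments": {"deltas": [[[-0.04,-0.05,0],0],[[-0.07,-0.1,-0.02],0],[[-0.095,-0.15,-0.05],0],[[-0.095,-0.15,-0.05],0],[[-0.095,-0.15,-0.05],0]], "gripper": 1}}

```text
clock: 24.9
tool_pos: [0.4184, -0.281, 0.2939]
orientation: [179.9, -0.3, 0.1]
force: [0.8, -0.4, -0.0]
opening: 0.0716
gripper_force: 0.0
```

```bash
python3 - <<'E'
from h import *
s=ctrl.snapshot("top");c=ctrl.snapshot("scene");w=ctrl.snapshot("wrist")
for n,q in(("t",s),("s",c),("w",w)):
  for th in("tin_1_mid","tin_in_mid"):
    for m in ctrl.cut_out(q,th)[:4]:
      v,u=np.nonzero(m["pixels"]);xy=np.array(m["xy"])*[560,420]; print(n,th,round(m["conf"],2),xy.round(1),u.min(),u.max(),v.min(),v.max(),at_z(q,xy,.04).round(3))
  print(n,[(b["xy"],b["conf"]) for b in ctrl.boxes_of(q,"grille_handle")[:1]])
A=cv2.resize(w["color"],(800,600));cv2.imwrite("pics/w9.png",A[...,::-1]);print(ctrl.get_obs()["tool_pos"])
E
```

```text
t tin_in_mid 0.92 [345.5 195.4] 332 359 182 210 [ 0.567 -0.091  0.04 ]
t []
s tin_1_mid 0.91 [375.2 297.3] 363 384 285 316 [ 0.545 -0.277  0.04 ]
s tin_1_mid 0.61 [371.8 278.1] 363 381 262 284 [ 0.605 -0.225  0.04 ]
s tin_in_mid 0.58 [321.6 255.9] 314 332 245 272 [ 0.586 -0.057  0.04 ]
s [([0.7188, 0.8148], 0.74)]
w tin_1_mid 0.73 [219.7  11.6] 189 243 0 30 [ 0.613 -0.218  0.04 ]
w tin_1_mid 0.59 [273.9  87.1] 247 303 58 118 [ 0.538 -0.275  0.04 ]
w tin_in_mid 0.95 [85.  53.8] 45 136 21 93 [ 0.574 -0.067  0.04 ]
w [([0.6768, 0.3121], 0.95)]
[ 0.41978532 -0.28356611  0.29008689]
```

View pics/w9.png

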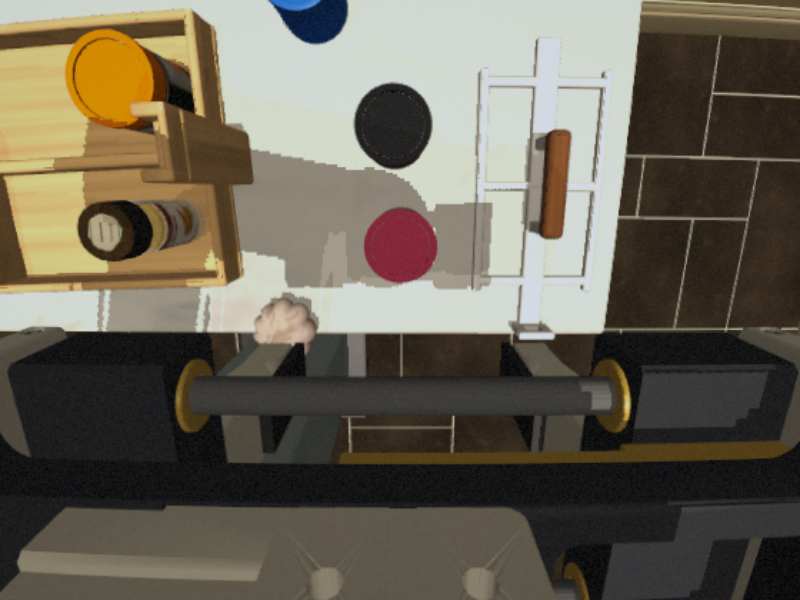

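```bash
python3 - <<'E'
from h import *
w=ctrl.snapshot("wrist")
for th in("tin_2_mid","jar_2_mid"): print(th,[(np.round(np.array(b["xy"])*[560,420],1).tolist(),round(b["conf"],2)) for b in ctrl.boxes_of(w,th)])
h=cv2.cvtColor(w["color"],cv2.COLOR_RGB2HSV); 
red=((h[...,0]>165)|(h[...,0]<3))&(h[...,1]>150)&(h[...,2]>60); blk=h[...,2]<60
for n,m,z,(c0,c1,r0,r1) in(("red",red,.072,(230,340,135,215)),("blk",blk,.072,(240,310,50,122))):
    k=np.zeros_like(m);k[r0:r1,c0:c1]=m[r0:r1,c0:c1]; nn,l,st,ce=cv2.connectedComponentsWithStats(k.astype(np.uint8)); i=1+st[1:,4].argmax()
    v,u=np.nonzero(l==i); (cx,cy),r=cv2.minEnclosingCircle(np.c_[u,v].astype(np.float32)); e=cv2.fitEllipse(cv2.findContours((l==i).astype(np.uint8),0,1)[0][0])
    print(n,st[i],ce[i].round(1),(cx,cy),r,e, at_z(w,(cx,cy),z).round(4),"diam",np.linalg.norm(at_z(w,(cx-e[1][0]/2,cy),z)-at_z(w,(cx+e[1][0]/2,cy),z)).round(4))
    # edges
    print([at_z(w,p,z).round(3).tolist() for p in((u.min(),cy),(u.max(),cy),(cx,v.min()),(cx,v.max()))])
o=ctrl.get_obs();print(o["tool_pos"])
E
```

```text
tin_2_mid [([280.0, 170.2], 0.85)]
jar_2_mid []
red [ 254  146   51   51 1944] [279.2 171.3] (279.2845458984375, 171.02783203125) 25.559751510620117 ((279.2156677246094, 171.17747497558594), (49.721248626708984, 49.80373001098633), 46.37804412841797) [ 0.448  -0.2817  0.072 ] diam 0.0529
[[0.448, -0.255, 0.072], [0.448, -0.308, 0.072], [0.474, -0.282, 0.072], [0.421, -0.282, 0.072]]
blk [ 247   57   54   60 2449] [273.9  85.9] (274.0, 86.44068145751953) 29.71126365661621 ((273.8288879394531, 85.96066284179688), (52.169334411621094, 58.60911178588867), 173.4580841064453) [ 0.5324 -0.2766  0.072 ] diam 0.0519
[[0.532, -0.25, 0.072], [0.532, -0.302, 0.072], [0.559, -0.277, 0.072], [0.504, -0.276, 0.072]]
[ 0.41976019 -0.28337607  0.29039713]
```

```bash
python3 plan.py "[(.535,-.274,.22,0),(.535,-.274,.113,0,None,.11)]"
```

```text
start [ 0.4198 -0.2834  0.2904] 0.03 open 0.0877 t 25.65
[[0.144, -0.012, 0.088], np.float64(0.0)] g -
[[0.0, 0.0, 0.134], np.float64(0.0)] g -
```

{"name": "send_rows", "arguments": {"deltas": [[[0.04,-0.003,0.02],0],[[0.08,-0.006,0.04],0],[[0.12,-0.009,0.07],0],[[0.144,-0.012,0.088],0],[[0.144,-0.012,0.088],0]]}}

```text
clock: 26.07
tool_pos: [0.5368, -0.2727, 0.2157]
orientation: [-179.9, 0.3, 0.1]
force: [-0.6, -0.2, 0.7]
opening: 0.0878
gripper_force: 0.0
```

{"name": "send_rows", "arguments": {"deltas": [[[0,0,0.0],0],[[0,0,0.04],0],[[0,0,0.08],0],[[0,0,0.11],0],[[0,0,0.134],0]]}}

```text
clock: 26.48
tool_pos: [0.5339, -0.2736, 0.1122]
orientation: [-180.0, 0.0, 0.0]
force: [0.1, -0.8, -0.1]
opening: 0.0874
gripper_force: 0.0
```

{"name": "send_rows", "arguments": {"deltas": [[[0,0,0],0],[[0,0,0],0],[[0,0,0],0],[[0,0,0],0],[[0,0,0],0]], "gripper": 0.3}}

```text
clock: 26.9
tool_pos: [0.5357, -0.2738, 0.1148]
orientation: [180.0, -0.2, 0.0]
force: [0.3, -0.4, 0.4]
opening: 0.0598
gripper_force: 0.0
```

{"name": "send_rows", "arguments": {"deltas": [[[0,0,0],0],[[0,0,0],0],[[0,0,0],0],[[0,0,0],0],[[0,0,0],0]]}}

```text
clock: 27.32
tool_pos: [0.5356, -0.2738, 0.1144]
orientation: [180.0, -0.1, 0.1]
force: [-1.9, -0.9, 7.5]
opening: 0.0533
gripper_force: 30.0
```

```bash
python3 plan.py "[(.535,-.274,.22,0,None,.12),(.5575,.0387,.22,-88.5,None,.13),(.5575,.0387,.135,-88.5,None,.1),(.5575,.0387,.120,-88.5)]"
```

```text
start [ 0.5356 -0.2738  0.1144] 0.07 open 0.0533 t 27.3167
[[-0.001, 0.0, -0.132], np.float64(0.001)] g -
[[0.009, -0.13, 0.0], np.float64(0.328)] g -
[[-0.056, -0.118, 0.0], np.float64(0.327)] g -
[[-0.107, -0.076, 0.0], np.float64(0.328)] g -
[[0.0, 0.0, 0.106], np.float64(0.0)] g -
[[0.0, 0.0, 0.019], np.float64(0.0)] g -
```

{"name": "send_rows", "arguments": {"deltas": [[[0,0,-0.04],0],[[0,0,-0.08],0],[[0,0,-0.12],0],[[0,0,-0.16],0],[[0,0,-0.206],0]]}}

```text
clock: 27.73
tool_pos: [0.534, -0.2732, 0.2786]
orientation: [-179.9, 0.1, 0.0]
force: [0.9, 0.8, -0.9]
opening: 0.0536
gripper_force: 30.0
```

{"name": "send_rows", "arguments": {"deltas": [[[0.002,-0.026,0],0.065],[[0.004,-0.052,0],0.13],[[0.006,-0.078,0],0.195],[[0.008,-0.104,0],0.26],[[0.009,-0.13,0],0.328]]}}

```text
clock: 28.15
tool_pos: [0.5418, -0.1686, 0.2779]
orientation: [-180.0, 0.0, -29.8]
force: [0.4, 0.5, -1.5]
opening: 0.0535
gripper_force: 30.0
```

{"name": "send_rows", "arguments": {"deltas": [[[-0.011,-0.024,0],0.065],[[-0.022,-0.047,0],0.13],[[-0.034,-0.071,0],0.195],[[-0.045,-0.095,0],0.26],[[-0.056,-0.118,0],0.327]]}}

```text
clock: 28.57
tool_pos: [0.5492, -0.0642, 0.2778]
orientation: [-180.0, 0.0, -59.2]
force: [-1.2, -1.7, -0.8]
opening: 0.053
gripper_force: 30.0
```

{"name": "send_rows", "arguments": {"deltas": [[[-0.021,-0.015,0],0.065],[[-0.043,-0.03,0],0.13],[[-0.064,-0.046,0],0.195],[[-0.086,-0.061,0],0.26],[[-0.107,-0.076,0],0.328]]}}

```text
clock: 28.98
tool_pos: [0.557, 0.0404, 0.2778]
orientation: [180.0, 0.0, -88.7]
force: [0.4, 0.0, -0.9]
opening: 0.0534
gripper_force: 30.0
```

{"name": "send_rows", "arguments": {"deltas": [[[0,0,0],0],[[0,0,0],0],[[0,0,0.03],0],[[0,0,0.06],0],[[0,0,0.09],0]]}}

```text
clock: 29.4
tool_pos: [0.5572, 0.0387, 0.2054]
orientation: [-179.9, 0.0, -88.3]
force: [0.8, 0.8, -1.5]
opening: 0.0534
gripper_force: 30.0
```

```bash
python3 - <<'E'
from plan import *
plan([(.5575,.0387,.145,-88.5,None,.1),(.5575,.0387,.121,-88.5,None,.1)])
w=ctrl.snapshot("wrist")
c=np.array([.5091,-.0236]);a=np.radians(1.5)
L=lambda p:[np.cos(a)*(p[0]-c[0])+np.sin(a)*(p[1]-c[1]),-np.sin(a)*(p[0]-c[0])+np.cos(a)*(p[1]-c[1])]
h=cv2.cvtColor(w["color"],cv2.COLOR_RGB2HSV); m=(h[...,0]>8)&(h[...,0]<20)&(h[...,1]>220)&(h[...,2]>150)
n,l,st,ce=cv2.connectedComponentsWithStats(m.astype(np.uint8)); i=1+st[1:,4].argmax(); print(st[i],ce[i],L(at_z(w,ce[i],.087)))
print([(b["xy"],b["conf"],np.round(L(at_z(w,np.array(b["xy"])*[560,420],.087)),4)) for t in("tin_in_mid","jar_in_mid") for b in ctrl.boxes_of(w,t)[:1]])
E
```

```text
start [0.5572 0.0387 0.2054] -88.34 open 0.0534 t 29.4
[[0.0, -0.0, 0.075], np.float64(0.002)] g -
[[0.0, -0.0, 0.03], np.float64(-0.0)] g -
[238  63  45  32 127] [256.80314961  83.28346457] [np.float64(0.06607463629676089), np.float64(-0.0408628138317888)]
[([0.498, 0.1052], 0.82, array([ 0.0512, -0.0651])), ([0.7627, 0.13], 0.89, array([-0.0476, -0.06  ]))]
```

{"name": "send_rows", "arguments": {"deltas": [[[0,0,0.015],0],[[0,0,0.03],0],[[0,0,0.045],0],[[0,0,0.06],0],[[0,0,0.075],0]]}}

```text
clock: 29.97
tool_pos: [0.5586, 0.0393, 0.1475]
orientation: [-179.8, 0.0, -88.4]
force: [0.2, 0.1, -1.4]
opening: 0.053
gripper_force: 30.0
```

{"name": "send_rows", "arguments": {"deltas": [[[0,0,0.006],0],[[0,0,0.012],0],[[0,0,0.018],0],[[0,0,0.024],0],[[0,0,0.028],0]]}}

```text
clock: 30.38
tool_pos: [0.5576, 0.0394, 0.1235]
orientation: [-180.0, 0.0, -88.4]
force: [0.2, 0.0, -1.3]
opening: 0.0534
gripper_force: 30.0
```

{"name": "send_rows", "arguments": {"deltas": [[[0,0,0.001],0],[[0,0,0.002],0],[[0,0,0.003],0],[[0,0,0.003],0],[[0,0,0.003],0]]}}

```text
clock: 30.8
tool_pos: [0.5575, 0.0394, 0.1211]
orientation: [-180.0, 0.0, -88.4]
force: [-0.9, 0.0, -1.3]
opening: 0.0533
gripper_force: 30.0
```

{"name": "send_rows", "arguments": {"deltas": [[[0,0,0.001],0],[[0,0,0.002],0],[[0,0,0.002],0],[[0,0,0.002],0],[[0,0,0.002],0]]}}

```text
clock: 31.22
tool_pos: [0.5575, 0.0395, 0.1204]
orientation: [-180.0, 0.0, -88.4]
force: [-2.8, 1.5, 8.0]
opening: 0.0533
gripper_force: 30.0
```

{"name": "send_rows", "arguments": {"deltas": [[[0,0,0],0],[[0,0,0],0],[[0,0,0],0],[[0,0,0],0],[[0,0,0],0]], "gripper": 0.85}}

```text
clock: 31.63
tool_pos: [0.5574, 0.0393, 0.1192]
orientation: [180.0, -0.0, -88.4]
force: [-0.5, -0.1, 0.3]
opening: 0.0737
gripper_force: 0.0
```

{"name": "send_rows", "arguments": {"deltas": [[[0,0,-0.02],0],[[0,0,-0.06],0],[[0,0,-0.1],0],[[0,0,-0.14],0],[[0,0,-0.18],0]]}}

```text
clock: 32.05
tool_pos: [0.5571, 0.0392, 0.2648]
orientation: [180.0, -0.0, -88.4]
force: [0.8, 0.2, -0.2]
opening: 0.0742
gripper_force: 0.0
```

```bash
cat >> h.py <<'E'
c0=np.array([.5091,-.0236]);a0=np.radians(1.5)
def L(p): return np.round([np.cos(a0)*(p[0]-c0[0])+np.sin(a0)*(p[1]-c0[1]),-np.sin(a0)*(p[0]-c0[0])+np.cos(a0)*(p[1]-c0[1])],4)
E
python3 - <<'E'
from plan import *
s=ctrl.snapshot("top");c=ctrl.snapshot("scene");w=ctrl.snapshot("wrist")
for n,q in(("t",s),("s",c),("w",w)):
  for th in("tin_1_mid","tin_2_mid"):
    print(n,th,[(np.round(np.array(b["xy"])*[560,420],1).tolist(),round(b["conf"],2),L(at_z(q,np.array(b["xy"])*[560,420],.05)),at_z(q,np.array(b["xy"])*[560,420],.05).round(3)) for b in ctrl.boxes_of(q,th)])
cv2.imwrite("pics/w10.png",w["color"][...,::-1])
plan([(.5,-.2,.28,0,None,.13),(.448,-.282,.25,0)])
E
```

```text
t tin_1_mid [([391.2, 166.6], 0.59, array([ 0.1222, -0.1895]), array([ 0.636, -0.21 ,  0.05 ])), ([294.8, 198.4], 0.57, array([0.0535, 0.0625]), array([0.561, 0.04 , 0.05 ]))]
t tin_2_mid [([425.7, 239.9], 0.85, array([-0.0698, -0.2579]), array([ 0.446, -0.283,  0.05 ]))]
s tin_1_mid [([289.5, 246.2], 0.84, array([0.0383, 0.061 ]), array([0.546, 0.038, 0.05 ])), ([279.7, 264.3], 0.62, array([-0.0472,  0.027 ]), array([0.461, 0.002, 0.05 ])), ([375.5, 273.8], 0.55, array([ 0.103 , -0.2076]), array([ 0.617, -0.228,  0.05 ])), ([211.8, 223.0], 0.55, array([-0.0359,  0.3322]), array([0.465, 0.308, 0.05 ]))]
s tin_2_mid [([355.2, 315.5], 0.92, array([-0.0736, -0.2555]), array([ 0.442, -0.281,  0.05 ])), ([236.1, 205.9], 0.32, array([0.0901, 0.3455]), array([0.59 , 0.324, 0.05 ]))]
w tin_1_mid [([285.2, 202.4], 0.6, array([0.0496, 0.0673]), array([0.557, 0.045, 0.05 ]))]
w tin_2_mid []
start [0.5569 0.0392 0.2621] -88.43 open 0.0746 t 32.5
[[0.099, 0.026, -0.007], np.float64(-0.328)] g -
[[0.073, 0.072, -0.008], np.float64(-0.327)] g -
[[0.028, 0.098, -0.007], np.float64(-0.328)] g -
[[-0.065, 0.103, 0.037], np.float64(0.0)] g -
```

{"name": "send_rows", "arguments": {"deltas": [[[0.02,0.005,-0.007],-0.065],[[0.04,0.01,-0.007],-0.13],[[0.06,0.015,-0.007],-0.195],[[0.08,0.02,-0.007],-0.26],[[0.099,0.026,-0.007],-0.328]], "gripper": 1}}

```text
clock: 32.92
tool_pos: [0.5384, -0.0412, 0.268]
orientation: [179.9, 0.0, -58.6]
force: [-0.8, -1.1, 0.0]
opening: 0.0873
gripper_force: 0.0
```

{"name": "send_rows", "arguments": {"deltas": [[[0.014,0.014,-0.004],-0.065],[[0.029,0.029,-0.008],-0.13],[[0.044,0.043,-0.008],-0.195],[[0.058,0.058,-0.008],-0.26],[[0.073,0.072,-0.008],-0.327]]}}

```text
clock: 33.33
tool_pos: [0.519, -0.1209, 0.2745]
orientation: [180.0, 0.1, -29.2]
force: [-0.1, 0.5, 0.3]
opening: 0.0876
gripper_force: 0.0
```

{"name": "send_rows", "arguments": {"deltas": [[[0.006,0.02,0],-0.065],[[0.012,0.04,0],-0.13],[[0.018,0.06,0],-0.195],[[0.023,0.08,0],-0.26],[[0.028,0.098,-0.007],-0.328]]}}

```text
clock: 33.75
tool_pos: [0.4995, -0.2001, 0.2791]
orientation: [-180.0, 0.2, 0.3]
force: [-0.0, 0.1, 0.5]
opening: 0.0879
gripper_force: 0.0
```

{"name": "send_rows", "arguments": {"deltas": [[[-0.02,0.03,0.01],0],[[-0.04,0.06,0.02],0],[[-0.065,0.09,0.05],0],[[-0.065,0.103,0.08],0],[[-0.065,0.103,0.08],0]]}}

```text
clock: 34.17
tool_pos: [0.4451, -0.2827, 0.212]
orientation: [-179.8, 0.4, -0.1]
force: [-1.0, 0.2, -0.7]
opening: 0.0876
gripper_force: 0.0
```

```bash
python3 - <<'E'
from plan import *
w=ctrl.snapshot("wrist");c=ctrl.snapshot("scene")
for q in(w,c): print([(np.round(np.array(b["xy"])*[560,420],1).tolist(),round(b["conf"],2),at_z(q,np.array(b["xy"])*[560,420],.05).round(3)) for b in ctrl.boxes_of(q,"tin_2_mid")])
plan([(.447,-.282,.113,0)])
E
```

```text
[([279.5, 208.6], 0.7, array([ 0.446, -0.281,  0.05 ]))]
[([357.7, 319.0], 0.63, array([ 0.436, -0.293,  0.05 ]))]
start [ 0.4495 -0.2817  0.2177] 0.08 open 0.0877 t 34.3667
[[-0.003, 0.0, 0.131], np.float64(0.001)] g -
```

{"name": "send_rows", "arguments": {"deltas": [[[-0.003,0,0.03],0],[[-0.003,0,0.06],0],[[-0.003,0,0.09],0],[[-0.003,0,0.12],0],[[-0.003,0,0.131],0]]}}

```text
clock: 34.78
tool_pos: [0.446, -0.2808, 0.1105]
orientation: [-180.0, 0.1, 0.1]
force: [-0.5, -0.4, -0.0]
opening: 0.0881
gripper_force: 0.0
```

{"name": "send_rows", "arguments": {"deltas": [[[0,0,0],0],[[0,0,0],0],[[0,0,0],0],[[0,0,0],0],[[0,0,0],0]], "gripper": 0.3}}

```text
clock: 35.2
tool_pos: [0.4469, -0.282, 0.1135]
orientation: [180.0, -0.1, 0.1]
force: [-0.9, 0.4, 0.2]
opening: 0.06
gripper_force: 0.0
```

{"name": "send_rows", "arguments": {"deltas": [[[0,0,0],0],[[0,0,0],0],[[0,0,0],0],[[0,0,0],0],[[0,0,0],0]]}}

```text
clock: 35.62
tool_pos: [0.4466, -0.282, 0.1131]
orientation: [180.0, -0.1, 0.1]
force: [-1.2, 2.4, 7.5]
opening: 0.0534
gripper_force: 30.0
```

{"name": "send_rows", "arguments": {"deltas": [[[0,0,-0.04],0],[[0,0,-0.08],0],[[0,0,-0.12],0],[[0,0,-0.16],0],[[0,0,-0.206],0]]}}

```text
clock: 36.03
tool_pos: [0.4452, -0.2816, 0.2778]
orientation: [-180.0, 0.1, 0.0]
force: [0.4, 0.2, -2.0]
opening: 0.0533
gripper_force: 30.0
```

```bash
python3 plan.py "[(.55,-.16,.28,-30,None,.2),(.559,-.0183,.28,-88.5,None,.13),(.559,-.0183,.145,-88.5),(.559,-.0183,.122,-88.5,None,.1)]"
```

```text
start [ 0.4452 -0.2816  0.2778] 0.02 open 0.0533 t 36.0333
[[0.131, -0.152, -0.003], np.float64(0.334)] g -
[[-0.039, -0.079, 0.0], np.float64(0.325)] g -
[[-0.074, -0.05, 0.0], np.float64(0.325)] g -
[[0.0, -0.0, 0.169], np.float64(-0.0)] g -
[[0.0, -0.0, 0.029], np.float64(-0.0)] g -
```

{"name": "send_rows", "arguments": {"deltas": [[[0.026,-0.03,0],0.066],[[0.052,-0.06,0],0.132],[[0.078,-0.09,0],0.198],[[0.104,-0.121,-0.003],0.264],[[0.131,-0.152,-0.003],0.334]]}}

```text
clock: 36.45
tool_pos: [0.5513, -0.1591, 0.2799]
orientation: [-180.0, -0.0, -30.3]
force: [0.2, -0.2, -1.8]
opening: 0.0532
gripper_force: 30.0
```

{"name": "send_rows", "arguments": {"deltas": [[[-0.008,-0.016,0],0.065],[[-0.016,-0.032,0],0.13],[[-0.024,-0.048,0],0.195],[[-0.032,-0.064,0],0.26],[[-0.039,-0.079,0],0.325]]}}

```text
clock: 36.87
tool_pos: [0.5551, -0.089, 0.2791]
orientation: [180.0, 0.0, -59.6]
force: [-0.3, -0.0, -1.6]
opening: 0.0535
gripper_force: 30.0
```

{"name": "send_rows", "arguments": {"deltas": [[[-0.015,-0.01,0],0.065],[[-0.03,-0.02,0],0.13],[[-0.045,-0.03,0],0.195],[[-0.06,-0.04,0],0.26],[[-0.074,-0.05,0],0.325]]}}

```text
clock: 37.28
tool_pos: [0.5592, -0.0179, 0.2792]
orientation: [180.0, 0.0, -88.8]
force: [-0.8, 0.1, -1.0]
opening: 0.0535
gripper_force: 30.0
```

{"name": "send_rows", "arguments": {"deltas": [[[0,0,0],0],[[0,0,0],0],[[0,0,0.03],0],[[0,0,0.06],0],[[0,0,0.08],0]]}}

```text
clock: 37.7
tool_pos: [0.5586, -0.0193, 0.2136]
orientation: [179.9, 0.0, -88.4]
force: [0.6, 0.5, -1.3]
opening: 0.0532
gripper_force: 30.0
```

```bash
python3 - <<'E'
from plan import *
plan([(.559,-.0183,.145,-88.5),(.559,-.0183,.120,-88.5,None,.1)])
w=ctrl.snapshot("wrist");s=ctrl.snapshot("top")
for n,q in(("w",w),("t",s)):
  for t,z in(("tin_in_mid",.06),("tin_1_mid",.05)): print(n,t,[(np.round(np.array(b["xy"])*[560,420],1).tolist(),round(b["conf"],2),L(at_z(q,np.array(b["xy"])*[560,420],z))) for b in ctrl.boxes_of(q,t)[:3]])
E
```

```text
start [ 0.5586 -0.0193  0.2136] -88.41 open 0.0532 t 37.7
[[-0.001, -0.0, 0.086], np.float64(0.001)] g -
[[-0.0, -0.0, 0.031], np.float64(0.0)] g -
w tin_in_mid [([277.3, 134.0], 0.75, array([ 0.0522, -0.0654]))]
w tin_1_mid [([201.9, 9.1], 0.57, array([ 0.1111, -0.1608]))]
t tin_in_mid []
t tin_1_mid [([388.2, 169.2], 0.74, array([ 0.1158, -0.1812])), ([294.6, 204.1], 0.71, array([0.0388, 0.0638]))]
```

{"name": "send_rows", "arguments": {"deltas": [[[-0.002,0,0.02],0],[[-0.002,0,0.04],0],[[-0.002,0,0.06],0],[[-0.002,0,0.075],0],[[-0.002,0,0.086],0]]}}

```text
clock: 38.42
tool_pos: [0.5599, -0.0169, 0.1467]
orientation: [-179.9, 0.0, -88.5]
force: [-0.5, 0.6, -0.7]
opening: 0.0533
gripper_force: 30.0
```

{"name": "send_rows", "arguments": {"deltas": [[[0,0,0.006],0],[[0,0,0.012],0],[[0,0,0.018],0],[[0,0,0.024],0],[[0,0,0.029],0]]}}

```text
clock: 38.83
tool_pos: [0.5598, -0.0169, 0.1234]
orientation: [-180.0, 0.0, -88.5]
force: [-0.7, 0.4, -1.6]
opening: 0.0534
gripper_force: 30.0
```

{"name": "send_rows", "arguments": {"deltas": [[[0,0,0.001],0],[[0,0,0.002],0],[[0,0,0.003],0],[[0,0,0.003],0],[[0,0,0.003],0]]}}

```text
clock: 39.25
tool_pos: [0.5597, -0.0169, 0.1211]
orientation: [-180.0, 0.0, -88.5]
force: [-0.3, -0.0, -0.9]
opening: 0.0534
gripper_force: 30.0
```

{"name": "send_rows", "arguments": {"deltas": [[[0,0,0.001],0],[[0,0,0.002],0],[[0,0,0.003],0],[[0,0,0.003],0],[[0,0,0.003],0]]}}

```text
clock: 39.67
tool_pos: [0.5597, -0.0168, 0.1191]
orientation: [-180.0, 0.0, -88.5]
force: [-2.0, 1.5, 5.8]
opening: 0.0532
gripper_force: 30.0
```

{"name": "send_rows", "arguments": {"deltas": [[[0,0,0],0],[[0,0,0],0],[[0,0,0],0],[[0,0,0],0],[[0,0,0],0]], "gripper": 0.85}}

```text
clock: 40.08
tool_pos: [0.5595, -0.017, 0.1184]
orientation: [180.0, -0.0, -88.5]
force: [0.2, 0.0, 0.0]
opening: 0.0741
gripper_force: 0.0
```

{"name": "send_rows", "arguments": {"deltas": [[[0,0,-0.02],0],[[0,0,-0.06],0],[[0,0,-0.1],0],[[0,0,-0.15],0],[[0,0,-0.2],0]]}}

```text
clock: 40.5
tool_pos: [0.559, -0.0171, 0.2798]
orientation: [179.9, -0.0, -88.5]
force: [1.8, 0.4, 0.1]
opening: 0.0743
gripper_force: 0.0
```

```bash
python3 plan.py "[(.49,.30,.30,0,None,.13)]"
```

```text
start [ 0.559  -0.0171  0.2798] -88.52 open 0.0743 t 40.5
[[-0.133, 0.025, -0.008], np.float64(-0.328)] g -
[[-0.128, -0.043, -0.009], np.float64(-0.328)] g -
[[-0.09, -0.101, -0.008], np.float64(-0.328)] g -
```

{"name": "send_rows", "arguments": {"deltas": [[[-0.026,0.005,-0.008],-0.065],[[-0.052,0.01,-0.008],-0.13],[[-0.078,0.015,-0.008],-0.195],[[-0.105,0.02,-0.008],-0.26],[[-0.133,0.025,-0.008],-0.328]], "gripper": 1}}

```text
clock: 40.92
tool_pos: [0.5364, 0.0897, 0.2851]
orientation: [-180.0, 0.0, -58.7]
force: [0.7, 0.2, 0.1]
opening: 0.0878
gripper_force: 0.0
```

{"name": "send_rows", "arguments": {"deltas": [[[-0.026,-0.009,-0.009],-0.065],[[-0.052,-0.018,-0.009],-0.13],[[-0.078,-0.026,-0.009],-0.195],[[-0.104,-0.035,-0.009],-0.26],[[-0.128,-0.043,-0.009],-0.328]]}}

```text
clock: 41.33
tool_pos: [0.5131, 0.1955, 0.2922]
orientation: [-180.0, 0.0, -29.2]
force: [0.0, -1.2, -0.9]
opening: 0.0877
gripper_force: 0.0
```

{"name": "send_rows", "arguments": {"deltas": [[[-0.018,-0.02,-0.008],-0.065],[[-0.036,-0.04,-0.008],-0.13],[[-0.054,-0.06,-0.008],-0.195],[[-0.072,-0.08,-0.008],-0.26],[[-0.09,-0.101,-0.008],-0.328]]}}

```text
clock: 41.75
tool_pos: [0.4902, 0.3011, 0.2985]
orientation: [-180.0, 0.0, 0.3]
force: [1.0, 0.7, 0.1]
opening: 0.0873
gripper_force: 0.0
```

```bash
python3 - <<'E'
from plan import *
ctrl.snapshot("wrist");ctrl.snapshot("wrist");w=ctrl.snapshot("wrist");s=ctrl.snapshot("top");c=ctrl.snapshot("scene")
for t in("jar_1_mid","jar_2_mid"):
  P={}
  for n,q in(("w",w),("t",s),("s",c)):
    B=[(np.array(m["xy"])*[560,420],m["conf"],m["pixels"]) for m in ctrl.cut_out(q,t)[:3]]
    for xy,cf,px in B:
      v,u=np.nonzero(px); print(n,t,xy.round(1),round(cf,2),(u.min(),u.max(),v.min(),v.max()),at_z(q,xy,.06).round(3))
im=cv2.resize(w["color"][:230],(800,329)); im2=cv2.resize(s["color"][160:270,225:400],(430,270));I=np.zeros((600,800,3),np.uint8);I[:329]=im;I[330:,:430]=im2
im3=cv2.resize(c["color"][190:300,180:330],(368,270));I[330:,432:]=im3
cv2.imwrite("pics/w11.png",I[...,::-1]);print(ctrl.get_obs()["tool_pos"])
E
```

```text
w jar_1_mid [286.  126.6] 0.63 (np.int64(265), np.int64(305), np.int64(104), np.int64(147)) [0.565 0.298 0.06 ]
t jar_1_mid [187.6 193.2] 0.66 (np.int64(182), np.int64(198), np.int64(189), np.int64(199)) [0.581 0.315 0.06 ]
s jar_1_mid [235.3 209.6] 0.84 (np.int64(229), np.int64(242), np.int64(196), np.int64(226)) [0.562 0.298 0.06 ]
s jar_1_mid [212.9 220.4] 0.25 (np.int64(205), np.int64(220), np.int64(208), np.int64(229)) [0.468 0.305 0.06 ]
s jar_1_mid [268.9 223.2] 0.21 (np.int64(263), np.int64(272), np.int64(217), np.int64(231)) [0.582 0.16  0.06 ]
w jar_2_mid [154.9 172.3] 0.78 (np.int64(127), np.int64(194), np.int64(149), np.int64(195)) [0.514 0.447 0.06 ]
w jar_2_mid [474.2 178. ] 0.51 (np.int64(366), np.int64(559), np.int64(85), np.int64(234)) [0.51  0.079 0.06 ]
s jar_2_mid [199.6 202.4] 0.6 (np.int64(192), np.int64(203), np.int64(187), np.int64(216)) [0.509 0.421 0.06 ]
s jar_2_mid [404.6 340.7] 0.21 (np.int64(367), np.int64(438), np.int64(311), np.int64(375)) [ 0.446 -0.424  0.06 ]
[0.49081402 0.29959062 0.29869029]
```

View pics/w11.png

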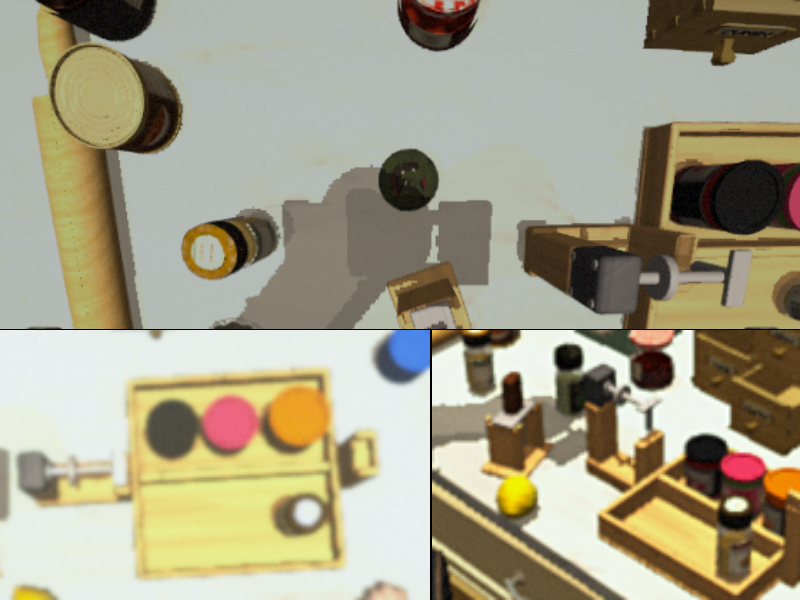

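```bash
python3 - <<'E'
from plan import *
w=ctrl.snapshot("wrist")
print(at_z(w,(285.6,126),.105),at_z(w,(146.3,174),.105),at_z(w,(128,174),.105))
plan([(.562,.2955,.22,0,None,.2)])
E
```

```text
[0.56509671 0.29514222 0.105     ] [0.51995371 0.43293936 0.105     ] [0.52005653 0.45146099 0.105     ]
start [0.4908 0.2997 0.2987] -0.01 open 0.0878 t 42.35
[[0.089, 0.005, 0.098], np.float64(-0.0)] g -
```

{"name": "send_rows", "arguments": {"deltas": [[[0.03,0.006,0.02],0],[[0.06,0.006,0.05],0],[[0.093,0.006,0.09],0],[[0.093,0.006,0.12],0],[[0.093,0.006,0.123],0]]}}

```text
clock: 42.77
tool_pos: [0.5639, 0.2933, 0.1943]
orientation: [179.7, 0.4, -0.1]
force: [-1.4, -0.6, -1.2]
opening: 0.0876
gripper_force: 0.0
```

{"name": "send_rows", "arguments": {"deltas": [[[0,0,0.015],0],[[0,0,0.04],0],[[0,0,0.065],0],[[0,0,0.085],0],[[0,0,0.085],0]]}}

```text
clock: 43.18
tool_pos: [0.5637, 0.295, 0.1306]
orientation: [179.9, 0.1, 0.1]
force: [-0.4, -0.7, -0.9]
opening: 0.0878
gripper_force: 0.0
```

{"name": "send_rows", "arguments": {"deltas": [[[0,0,0],0],[[0,0,0],0],[[0,0,0],0],[[0,0,0],0],[[0,0,0],0]], "gripper": 0.2}}

```text
clock: 43.6
tool_pos: [0.5653, 0.2958, 0.1333]
orientation: [-179.9, -0.1, 0.1]
force: [0.2, -0.3, 0.7]
opening: 0.0597
gripper_force: 0.0
```

{"name": "send_rows", "arguments": {"deltas": [[[0,0,0],0],[[0,0,0],0],[[0,0,0],0],[[0,0,0],0],[[0,0,0],0]]}}

```text
clock: 44.02
tool_pos: [0.5652, 0.2956, 0.1323]
orientation: [-180.0, -0.0, 0.1]
force: [-0.6, 0.3, 1.5]
opening: 0.0405
gripper_force: 29.8
```

{"name": "send_rows", "arguments": {"deltas": [[[0,0,0],0],[[0,0,-0.04],0],[[0,0,-0.09],0],[[0,0,-0.14],0],[[0,0,-0.19],0]]}}

```text
clock: 44.43
tool_pos: [0.5645, 0.295, 0.2853]
orientation: [179.9, 0.1, 0.0]
force: [1.4, 0.7, -0.1]
opening: 0.0405
gripper_force: 29.7
```

```bash
python3 plan.py "[(.565,.295,.32,0),(.461,-.0249,.32,-88.5,None,.13),(.461,-.0249,.175,-88.5,None,.2),(.461,-.0249,.145,-88.5,None,.2)]"
```

```text
start [0.5645 0.295  0.2853] 0.04 open 0.0405 t 44.4333
[[0.001, -0.0, -0.043], np.float64(0.0)] g -
[[-0.044, 0.133, -0.0], np.float64(0.328)] g -
[[0.028, 0.137, -0.0], np.float64(0.328)] g -
[[0.092, 0.106, -0.0], np.float64(0.328)] g -
[[0.0, -0.0, 0.181], np.float64(-0.0)] g -
[[0.0, -0.0, 0.037], np.float64(-0.0)] g -
```

{"name": "send_rows", "arguments": {"deltas": [[[0,0,-0.02],0],[[0,0,-0.043],0],[[0,0,-0.043],0],[[0,0,-0.043],0],[[0,0,-0.043],0]]}}

```text
clock: 44.85
tool_pos: [0.5645, 0.2951, 0.3172]
orientation: [179.9, 0.1, 0.0]
force: [0.9, 0.7, -2.0]
opening: 0.0407
gripper_force: 29.7
```

{"name": "send_rows", "arguments": {"deltas": [[[-0.009,0.027,0],0.065],[[-0.018,0.053,0],0.13],[[-0.027,0.08,0],0.195],[[-0.035,0.106,0],0.26],[[-0.044,0.133,0],0.328]]}}

```text
clock: 45.27
tool_pos: [0.529, 0.1879, 0.3166]
orientation: [179.8, 0.1, -29.8]
force: [0.1, 0.0, -0.0]
opening: 0.0404
gripper_force: 29.7
```

{"name": "send_rows", "arguments": {"deltas": [[[0.006,0.027,0],0.065],[[0.011,0.055,0],0.13],[[0.017,0.082,0],0.195],[[0.022,0.11,0],0.26],[[0.028,0.137,0],0.328]]}}

```text
clock: 45.68
tool_pos: [0.4943, 0.0813, 0.3169]
orientation: [179.8, 0.0, -59.3]
force: [0.1, -0.2, -0.7]
opening: 0.0402
gripper_force: 29.7
```

{"name": "send_rows", "arguments": {"deltas": [[[0.018,0.021,0],0.065],[[0.037,0.042,0],0.13],[[0.055,0.064,0],0.195],[[0.074,0.085,0],0.26],[[0.092,0.106,0],0.328]]}}

```text
clock: 46.1
tool_pos: [0.4596, -0.0253, 0.317]
orientation: [179.8, -0.0, -88.8]
force: [0.7, -0.7, -0.5]
opening: 0.0403
gripper_force: 29.7
```

{"name": "send_rows", "arguments": {"deltas": [[[0,0,0],0],[[0,0,0.03],0],[[0,0,0.07],0],[[0,0,0.11],0],[[0,0,0.14],0]]}}

```text
clock: 46.52
tool_pos: [0.459, -0.0246, 0.2033]
orientation: [179.8, -0.0, -88.5]
force: [-0.3, -0.4, -1.1]
opening: 0.0405
gripper_force: 29.7
```

```bash
python3 plan.py "[(.461,-.0249,.165,-88.5,None,.2),(.461,-.0249,.140,-88.5,None,.2)]"
```

```text
start [ 0.459  -0.0246  0.2033] -88.52 open 0.0405 t 46.5167
[[0.0, -0.002, 0.048], np.float64(-0.0)] g -
[[0.0, -0.0, 0.031], np.float64(-0.0)] g -
```

{"name": "send_rows", "arguments": {"deltas": [[[0,-0.002,0.012],0],[[0,-0.002,0.024],0],[[0,-0.002,0.036],0],[[0,-0.002,0.048],0],[[0,-0.002,0.056],0]]}}

```text
clock: 46.93
tool_pos: [0.4626, -0.024, 0.1613]
orientation: [-180.0, 0.0, -88.5]
force: [-0.5, 0.4, -0.9]
opening: 0.0408
gripper_force: 29.7
```

{"name": "send_rows", "arguments": {"deltas": [[[0,0,0.006],0],[[0,0,0.012],0],[[0,0,0.018],0],[[0,0,0.023],0],[[0,0,0.025],0]]}}

```text
clock: 47.35
tool_pos: [0.4622, -0.0242, 0.1414]
orientation: [180.0, -0.0, -88.5]
force: [-0.1, 0.4, -0.7]
opening: 0.0409
gripper_force: 29.7
```

{"name": "send_rows", "arguments": {"deltas": [[[0,0,0.001],0],[[0,0,0.001],0],[[0,0,0.001],0],[[0,0,0.001],0],[[0,0,0.001],0]]}}

```text
clock: 47.77
tool_pos: [0.4624, -0.0241, 0.1412]
orientation: [-180.0, 0.0, -88.5]
force: [0.6, -0.2, -1.0]
opening: 0.0409
gripper_force: 29.7
```

{"name": "send_rows", "arguments": {"deltas": [[[0,0,0.001],0],[[0,0,0.002],0],[[0,0,0.003],0],[[0,0,0.004],0],[[0,0,0.004],0]]}}

```text
clock: 48.18
tool_pos: [0.4627, -0.0241, 0.1381]
orientation: [-180.0, -0.0, -88.5]
force: [0.3, 0.7, 2.5]
opening: 0.0407
gripper_force: 29.8
```

{"name": "send_rows", "arguments": {"deltas": [[[0,0,0],0],[[0,0,0],0],[[0,0,0],0],[[0,0,0],0],[[0,0,0],0]], "gripper": 0.75}}

```text
clock: 48.6
tool_pos: [0.4622, -0.0242, 0.1377]
orientation: [180.0, -0.0, -88.5]
force: [0.5, -0.1, 0.1]
opening: 0.0645
gripper_force: 0.0
```

{"name": "send_rows", "arguments": {"deltas": [[[0,0,0],0],[[0,0,-0.04],0],[[0,0,-0.09],0],[[0,0,-0.14],0],[[0,0,-0.19],0]]}}

```text
clock: 49.02
tool_pos: [0.4618, -0.0244, 0.2915]
orientation: [180.0, -0.0, -88.5]
force: [1.0, -0.1, 0.5]
opening: 0.0657
gripper_force: 0.0
```

```bash
python3 - <<'E'
from plan import *
w=ctrl.snapshot("wrist");c=ctrl.snapshot("scene");s=ctrl.snapshot("top")
for n,q in(("w",w),("s",c),("t",s)): print(n,[(t,np.round(np.array(b["xy"])*[560,420],1).tolist(),round(b["conf"],2),L(at_z(q,np.array(b["xy"])*[560,420],.06))) for t in("jar_1_mid","jar_in_mid") for b in ctrl.boxes_of(q,t)[:2]])
plan([(.52,.433,.30,0,None,.19)])
E
```

```text
w [('jar_1_mid', [280.8, 203.0], 0.71, array([-0.0474,  0.0089])), ('jar_in_mid', [283.5, 141.5], 0.75, array([-0.0503, -0.0596]))]
s [('jar_1_mid', [285.6, 263.4], 0.9, array([-0.0418,  0.0091])), ('jar_in_mid', [302.3, 272.8], 0.69, array([-0.0421, -0.0535]))]
t [('jar_1_mid', [138.5, 219.5], 0.58, array([0.02  , 0.4637]))]
start [ 0.4618 -0.0243  0.2885] -88.52 open 0.0659 t 49.4667
[[-0.19, -0.029, -0.005], np.float64(-0.328)] g -
[[-0.151, -0.119, -0.005], np.float64(-0.328)] g -
[[-0.072, -0.178, -0.004], np.float64(-0.328)] g -
```

{"name": "send_rows", "arguments": {"deltas": [[[-0.038,-0.006,-0.005],-0.065],[[-0.076,-0.012,-0.005],-0.13],[[-0.114,-0.018,-0.005],-0.195],[[-0.152,-0.024,-0.005],-0.26],[[-0.19,-0.029,-0.005],-0.328]], "gripper": 1}}

```text
clock: 49.88
tool_pos: [0.4814, 0.1297, 0.2929]
orientation: [179.9, -0.0, -58.7]
force: [0.9, -0.3, -0.3]
opening: 0.0865
gripper_force: 0.0
```

{"name": "send_rows", "arguments": {"deltas": [[[-0.03,-0.024,-0.005],-0.065],[[-0.06,-0.048,-0.005],-0.13],[[-0.09,-0.072,-0.005],-0.195],[[-0.12,-0.096,-0.005],-0.26],[[-0.151,-0.119,-0.005],-0.328]]}}

```text
clock: 50.3
tool_pos: [0.5008, 0.2824, 0.2966]
orientation: [179.9, 0.0, -29.2]
force: [-0.0, -0.5, 0.1]
opening: 0.0878
gripper_force: 0.0
```

{"name": "send_rows", "arguments": {"deltas": [[[-0.014,-0.036,0],-0.065],[[-0.029,-0.072,0],-0.13],[[-0.043,-0.107,0],-0.195],[[-0.058,-0.143,0],-0.26],[[-0.072,-0.178,-0.004],-0.328]]}}

```text
clock: 50.72
tool_pos: [0.5205, 0.4346, 0.2987]
orientation: [179.8, 0.1, 0.3]
force: [0.6, 0.1, 0.2]
opening: 0.0877
gripper_force: 0.0
```

{"name": "send_rows", "arguments": {"deltas": [[[0,0,0],0],[[0,0,0.02],0],[[0,0,0.05],0],[[0,0,0.07],0],[[0,0,0.09],0]]}}

```text
clock: 51.13
tool_pos: [0.5204, 0.4329, 0.2262]
orientation: [179.9, 0.1, 0.0]
force: [-0.4, 0.4, -0.0]
opening: 0.0878
gripper_force: 0.0
```

```bash
python3 - <<'E'
from plan import *
w=ctrl.snapshot("wrist");c=ctrl.snapshot("scene")
for n,q,z in(("w",w,.08),("s",c,.055)): print(n,[(t,np.round(np.array(b["xy"])*[560,420],1).tolist(),round(b["conf"],2),at_z(q,np.array(b["xy"])*[560,420],z).round(4)) for t in("jar_2_mid",) for b in ctrl.boxes_of(q,t)[:2]])
plan([(.52,.433,.132,0,None,.19)])
E
```

```text
w [('jar_2_mid', [272.1, 220.6], 0.72, array([0.5157, 0.44  , 0.08  ]))]
s [('jar_2_mid', [198.8, 201.5], 0.68, array([0.5153, 0.4338, 0.055 ])), ('jar_2_mid', [321.9, 259.0], 0.22, array([ 0.56  , -0.0771,  0.055 ]))]
start [0.521  0.4332 0.2283] 0.05 open 0.0874 t 51.3333
[[-0.001, 0.0, 0.12], np.float64(0.001)] g -
```

{"name": "send_rows", "arguments": {"deltas": [[[-0.004,-0.003,0.03],0],[[-0.004,-0.003,0.06],0],[[-0.004,-0.003,0.09],0],[[-0.004,-0.003,0.12],0],[[-0.004,-0.003,0.12],0]]}}

```text
clock: 51.75
tool_pos: [0.5164, 0.4342, 0.1292]
orientation: [179.7, 0.2, -0.0]
force: [-1.1, -0.2, -1.5]
opening: 0.0878
gripper_force: 0.0
```

{"name": "send_rows", "arguments": {"deltas": [[[0,0,0],0],[[0,0,0],0],[[0,0,0],0],[[0,0,0],0],[[0,0,0],0]], "gripper": 0.2}}

```text
clock: 52.17
tool_pos: [0.5181, 0.4362, 0.1345]
orientation: [-179.9, -0.1, 0.0]
force: [0.3, -0.8, -0.4]
opening: 0.0594
gripper_force: 0.0
```

{"name": "send_rows", "arguments": {"deltas": [[[0,0,0],0],[[0,0,0],0],[[0,0,0],0],[[0,0,0],0],[[0,0,0],0]]}}

```text
clock: 52.58
tool_pos: [0.5178, 0.4358, 0.1332]
orientation: [-180.0, -0.0, 0.1]
force: [-0.8, -0.5, 1.1]
opening: 0.0408
gripper_force: 29.9
```

{"name": "send_rows", "arguments": {"deltas": [[[0,0,0],0],[[0,0,-0.04],0],[[0,0,-0.09],0],[[0,0,-0.14],0],[[0,0,-0.19],0]]}}

```text
clock: 53.0
tool_pos: [0.5173, 0.4352, 0.286]
orientation: [179.9, 0.1, 0.0]
force: [1.9, 0.1, -1.1]
opening: 0.0403
gripper_force: 29.9
```

```bash
python3 plan.py "[(.517,.433,.32,0),(.4605,.031,.32,-88.5,None,.14),(.4605,.031,.16,-88.5,None,.2)]"
```

```text
start [0.5173 0.4352 0.286 ] 0.04 open 0.0403 t 53.0
[[-0.0, 0.003, -0.042], np.float64(0.0)] g -
[[-0.024, 0.167, -0.0], np.float64(0.328)] g -
[[0.062, 0.158, -0.0], np.float64(0.328)] g -
[[0.131, 0.106, -0.0], np.float64(0.328)] g -
[[0.0, -0.0, 0.2], np.float64(-0.0)] g -
```

{"name": "send_rows", "arguments": {"deltas": [[[0,0.003,-0.02],0],[[0,0.003,-0.042],0],[[0,0.003,-0.042],0],[[0,0.003,-0.042],0],[[0,0.003,-0.042],0]]}}

```text
clock: 53.42
tool_pos: [0.5172, 0.433, 0.317]
orientation: [179.9, 0.1, 0.0]
force: [-0.2, -0.3, -2.3]
opening: 0.0402
gripper_force: 29.9
```

{"name": "send_rows", "arguments": {"deltas": [[[-0.005,0.033,0],0.065],[[-0.01,0.067,0],0.13],[[-0.014,0.1,0],0.195],[[-0.019,0.134,0],0.26],[[-0.024,0.167,0],0.328]]}}

```text
clock: 53.83
tool_pos: [0.4978, 0.2981, 0.3165]
orientation: [179.8, 0.1, -29.8]
force: [0.0, 0.0, -0.4]
opening: 0.0404
gripper_force: 29.9
```

{"name": "send_rows", "arguments": {"deltas": [[[0.012,0.032,0],0.065],[[0.025,0.063,0],0.13],[[0.037,0.095,0],0.195],[[0.05,0.126,0],0.26],[[0.062,0.158,0],0.328]]}}

```text
clock: 54.25
tool_pos: [0.4787, 0.1637, 0.3168]
orientation: [179.8, -0.0, -59.3]
force: [-0.4, 0.4, -1.4]
opening: 0.0407
gripper_force: 29.9
```

{"name": "send_rows", "arguments": {"deltas": [[[0.026,0.021,0],0.065],[[0.052,0.042,0],0.13],[[0.079,0.064,0],0.195],[[0.105,0.085,0],0.26],[[0.133,0.107,0],0.328]]}}

```text
clock: 54.67
tool_pos: [0.46, 0.0286, 0.3171]
orientation: [179.9, -0.0, -88.8]
force: [-0.4, 0.9, -1.0]
opening: 0.0403
gripper_force: 29.9
```

{"name": "send_rows", "arguments": {"deltas": [[[0,0,0],0],[[0,0,0.03],0],[[0,0,0.07],0],[[0,0,0.11],0],[[0,0,0.14],0]]}}

```text
clock: 55.08
tool_pos: [0.4593, 0.0293, 0.2032]
orientation: [179.8, -0.0, -88.5]
force: [0.3, -0.5, -2.0]
opening: 0.04
gripper_force: 29.9
```

```bash
python3 plan.py "[(.461,.028,.160,-88.5,None,.2),(.461,.028,.139,-88.5,None,.2)]"
```

```text
start [0.4593 0.0293 0.2032] -88.54 open 0.04 t 55.0833
[[0.002, -0.002, 0.054], np.float64(-0.0)] g -
[[-0.0, -0.0, 0.026], np.float64(-0.0)] g -
```

{"name": "send_rows", "arguments": {"deltas": [[[0.001,-0.001,0.012],0],[[0.001,-0.001,0.024],0],[[0.001,-0.001,0.036],0],[[0.001,-0.001,0.048],0],[[0.001,-0.001,0.056],0]]}}

```text
clock: 55.5
tool_pos: [0.462, 0.0293, 0.1613]
orientation: [-180.0, 0.0, -88.5]
force: [-0.6, 0.5, -1.8]
opening: 0.0405
gripper_force: 29.9
```

{"name": "send_rows", "arguments": {"deltas": [[[0,0,0.006],0],[[0,0,0.012],0],[[0,0,0.018],0],[[0,0,0.023],0],[[0,0,0.025],0]]}}

```text
clock: 55.92
tool_pos: [0.4617, 0.0291, 0.1413]
orientation: [180.0, -0.0, -88.5]
force: [0.0, -0.4, -1.5]
opening: 0.0403
gripper_force: 29.9
```

{"name": "send_rows", "arguments": {"deltas": [[[0,0,0.001],0],[[0,0,0.002],0],[[0,0,0.002],0],[[0,0,0.002],0],[[0,0,0.002],0]]}}

```text
clock: 56.33
tool_pos: [0.4619, 0.0292, 0.1404]
orientation: [-180.0, 0.0, -88.5]
force: [-0.8, 1.4, -0.7]
opening: 0.0403
gripper_force: 29.9
```

{"name": "send_rows", "arguments": {"deltas": [[[0,0,0.001],0],[[0,0,0.002],0],[[0,0,0.002],0],[[0,0,0.002],0],[[0,0,0.002],0]]}}

```text
clock: 56.75
tool_pos: [0.4621, 0.0292, 0.139]
orientation: [-180.0, 0.0, -88.5]
force: [-0.5, -0.9, 5.2]
opening: 0.0402
gripper_force: 29.9
```

{"name": "send_rows", "arguments": {"deltas": [[[0,0,0],0],[[0,0,0],0],[[0,0,0],0],[[0,0,0],0],[[0,0,0],0]], "gripper": 0.75}}

```text
clock: 57.17
tool_pos: [0.4617, 0.0291, 0.1384]
orientation: [180.0, -0.0, -88.5]
force: [-0.9, -0.3, 0.4]
opening: 0.0642
gripper_force: 0.0
```

{"name": "send_rows", "arguments": {"deltas": [[[0,0,0],0],[[0,0,-0.04],0],[[0,0,-0.09],0],[[0,0,-0.14],0],[[0,0,-0.19],0]]}}

```text
clock: 57.58
tool_pos: [0.4613, 0.0289, 0.2923]
orientation: [180.0, -0.0, -88.5]
force: [1.8, 0.9, -0.8]
opening: 0.0659
gripper_force: 0.0
```

{"name": "send_rows", "arguments": {"deltas": [[[-0.04,-0.03,0],0],[[-0.08,-0.06,0],0],[[-0.12,-0.06,0],0],[[-0.16,-0.06,0],0],[[-0.2,-0.06,0],0]]}}

```text
clock: 58.0
tool_pos: [0.5056, 0.1917, 0.2903]
orientation: [180.0, -0.0, -88.6]
force: [0.9, -0.1, 0.1]
opening: 0.0656
gripper_force: 0.0
```

```bash
python3 - <<'E'
from plan import *
c=ctrl.snapshot("scene");s=ctrl.snapshot("top");w=ctrl.snapshot("wrist")
for t,z in(("jar_1_mid",.06),("jar_2_mid",.06),("jar_in_mid",.06),("tin_1_mid",.042),("tin_2_mid",.042),("tin_in_mid",.046),("fork_seat",.09),("grille_handle",.04)):
  for n,q in(("s",c),("t",s),("w",w)): 
    print(t,n,[(np.round(np.array(b["xy"])*[560,420],1).tolist(),round(b["conf"],2),L(at_z(q,np.array(b["xy"])*[560,420],z)).tolist()) for b in ctrl.boxes_of(q,t)[:2] if b["conf"]>.4])
for m in ctrl.cut_out(c,"jar_2_mid")[:1]: 
    v,u=np.nonzero(m["pixels"]); print("jar_2 rect",cv2.minAreaRect(np.c_[u,v].astype(np.float32)))
print(proj(s,(.4957,-.403,.05)),proj(c,(.4957,-.403,.05)),ctrl.get_obs()["tool_pos"])
E
```

```text
jar_1_mid s [([289.6, 265.4], 0.86, [-0.0411, -0.0054]), ([274.8, 276.5], 0.72, [-0.1057, -0.0052])]
jar_1_mid t [([321.3, 234.6], 0.79, [-0.0433, 0.002])]
jar_1_mid w [([312.3, 4.0], 0.57, [-0.028, 0.025])]
jar_2_mid s [([275.0, 258.2], 0.8, [-0.0444, 0.0479])]
jar_2_mid t []
jar_2_mid w [([331.3, 31.9], 0.91, [-0.0476, 0.0499])]
jar_in_mid s [([300.4, 273.2], 0.6, [-0.0471, -0.0505])]
jar_in_mid t [([345.8, 235.6], 0.62, [-0.0491, -0.0587]), ([319.8, 195.9], 0.59, [0.0548, -0.0008])]
jar_in_mid w []
tin_1_mid s [([374.2, 273.0], 0.81, [0.1121, -0.1987]), ([289.5, 239.6], 0.8, [0.0724, 0.0893])]
tin_1_mid t [([294.7, 197.9], 0.8, [0.0562, 0.0626]), ([389.9, 167.2], 0.57, [0.1227, -0.1881])]
tin_1_mid w [([233.1, 41.6], 0.56, [0.0533, 0.0542])]
tin_2_mid s [([308.5, 250.6], 0.77, [0.0681, 0.0095])]
tin_2_mid t [([318.2, 199.7], 0.86, [0.048, 0.0024])]
tin_2_mid w [([243.8, 8.5], 0.63, [0.0412, 0.0225])]
tin_in_mid s [([287.4, 262.6], 0.71, [-0.0225, 0.0182]), ([323.7, 256.3], 0.63, [0.0726, -0.0449])]
tin_in_mid t [([343.8, 197.3], 0.93, [0.0499, -0.063]), ([207.9, 261.2], 0.56, [-0.0944, 0.2913])]
tin_in_mid w [([321.3, 238.2], 0.42, [-0.0473, 0.2732])]
fork_seat s [([212.3, 219.7], 0.69, [-0.0592, 0.3003])]
fork_seat t []
fork_seat w [([336.7, 260.2], 0.85, [-0.0587, 0.2822]), ([284.1, 78.2], 0.57, [-0.0005, 0.0987])]
grille_handle s [([400.9, 342.6], 0.74, [-0.0674, -0.3879])]
grille_handle t [([466.3, 223.7], 0.73, [-0.034, -0.3671])]
grille_handle w []
jar_2 rect ((272.5, 258.0), (34.0, 13.0), 90.0)
[472.32917437 218.80989617] [407.01647922 327.95655385] [0.50564651 0.19035532 0.29052981]
```

```bash
python3 -c "
from plant import ctrl
print(ctrl.close_job())"
```

```text
the job is handed in; nothing more can be done
None
```

I handed the job in at about 58 s; no verdict came back. My last camera checks had the fork on its rest, the grille on the worktop handle up, both slim jars in the front bay and both tins in the back bay, with the blue look-alike left where it was.

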